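Load the dye jars into the warming box and set its timer

ROBOT

A 7-joint arm with a two-finger parallel gripper is mounted at the origin on the work surface. World frame = base frame: x ahead of the robot, y to its left, z up, the work surface at z = 0. Lengths are in m, angles in rad, forces in N, time in s.
With the tool pointing down it reaches from about 0.4 to 0.875 m from the base axis. Payload 6.5 kg.
Tool frame: the origin (TCP) lies at the very end of the fingers, on their centre line; the grasp point (between the pads) lies 19 mm behind it; y points along the fingers, z is the direction in which the jaws open and shut, and the axes are right-handed (so a half turn about y gives the same grasp; the last joint's range is limited). The gripper opens to 85 mm and grips with 20 to 120 N. Pads are 22 mm wide; open, the fingers measure 114 mm over their backs; the gripper's body (76 mm by 85 mm) begins 54 mm behind the grasp point. The pads swing forward as they close: fully open they stand 13 mm farther back than shut.
Start: joints at [1.193, 0.536, -0.004, 1.538, 0.003, 1.067, -0.071], TCP at [0.199, -0.619, 0.231] pointing down, gripper open.
Joint ranges: [-2.7, 2.7], [-0.37, 2.16], [-1.27, 1.26], [0.24, 2.4], [-1.31, 4.45], [0.19, 1.91], [-2.76, 2.76]. Speed limits (rad/s): [2.39, 2.39, 3.14, 3.14, 3.14, 3.14, 3.14].

INTERFACE

Orientations are given as a unit quaternion [x, y, z, w].
In Python, from bench import manip, optics, ticket gives the robot as it stands.
- The arm moves only by the tool send_rows, never from a script. Its argument "targets" is a list of rows, each a list of 3 entries, a list of its own where there are three numbers: the shift along the world's x, y, z in units of 40 mm (1.0 is 40 mm), then the turn about the world's z in units of 6 degrees (1.0 is 6 degrees), then the closure, from 0 (fully open) to 1 (shut). A call has 1 to 8 rows; each row shifts and turns the pose as measured when the row begins; what a row does not reach is not made up. A row lasts 1/8 s, in which the tool goes at most 62.5 mm and 10.7 degrees, less where a joint would pass 70% of its speed; a pose out of reach is approached as far as the arm can. A call is refused whole if a number of a shift passes 1 or a number of a turn 1, either way. A call with a gripper value outside its range is refused whole. The fingers move at their own pace and stop on an object; "force" is the grip in N (left out, the last holds). Time passes only in rows, so rows that do not move let the fingers close. It gives the time, the measured TCP pose, the force and the opening at its end, in the units of the state.
- manip.state(): the state, without advancing time (a new reading comes with each control period).
- optics.capture(name): name is "side" or "top" or "wrist"; returns the picture (400x640x3 uint8, red, green, blue); there is no depth.
- optics.camera_info(name): a dict with "K" (3x3 intrinsics, pixels), "rvec" (rotation vector, rad) and "tvec" (3), from world to camera coordinates, as OpenCV has them. Camera axes: x right, y down, z forward; pixel columns grow to the right and rows downward; lengths in m; the calibration is good to about 2 mm. A picture is of the moment at which its call begins: read the wrist's pose just before it. camera_info takes no time and is no camera call; for the wrist camera it gives the pose at the moment of the call.
- ticket.job_done(): hands the job in, once; it reports no verdict.
Trained networks look in the newest picture that a camera, given by its name, has taken for a name from the list of things; names that differ only in an ending like _2 or _b are one class to them, and where a whole thing is asked for, a point or a joint stands for the part that bears it (a point fixed in the world has none). Each returns a list of dicts, best first, with "confidence" (0 to 1); they miss things now and then, are a little off and sometimes report something else, mostly with a low value. They report only what shows in the picture. A call takes as long as a camera call. They do not tell look-alikes from the thing itself.
- optics.cut_out(camera, thing): "pixels" (400x640 bool, what is visible of it) and "bbox" ([left, top, right, bottom] in pixels, round what is visible of it).
The state is a dict: "clock": time; "joints": joint angles; "joint_velocities": joint speeds; "effort": joint torques, N m; "ee_pos": TCP position; "tool_rot": TCP orientation; "force": force on the tool from outside, world axes, zero at the start; "moment": the same for the moment, N m; "finger_gap": finger opening in m.
Only numpy, scipy, OpenCV 4.12 (cv2) and the standard library are available. Lean on these libraries where they do the work, as an engineer would, in place of code of your own. Each camera call takes 0.05 s, during which the arm holds its last target.

TASK

The blue dye has to be warmed before use: open the warming box right up and leave its lid propped open, stand every blue-capped jar from the tray upright inside it, and leave the other jars standing in the tray. Then lower the lid gently until it is fully shut, and with the lid shut set the timer: turn the dial clockwise as far as it goes, then back by four marks. Do not disturb the shoe or the dish.

Things in the scene. Friction and masses are not known exactly. Their poses are not given: they have to be found in the camera images.
- bin_in (a point): centre of the inner floor of the warming box, a fixed white open-topped box; x and y axes along its sides, z up. Inside it is 164 mm (x) by 254 mm (y); walls 8 mm thick, floor 8 mm above the table, rim 75 mm above the table. The lid's hinge is on the +x side, the lid's handle on the -x side, and the grey timer block (130 x 90 mm, 78 mm high) is joined to its -y side
- lid (a joint): angle of the warming box's blue lid (180 x 270 mm, 10 mm thick, 0.3 kg): 0 shut, 1.55 rad fully open at its stop (lid upright). It swings up about the +x rim. The hinge is stiff, 0.42 N m: the lid stays at whatever angle it is left
- lid_handle (a point): middle of the lid's steel bar handle: a round bar 11 mm thick and 110 mm long, parallel to the hinge, 12 mm in from the lid's free edge and 35 mm off its outer (upper) face, with a post of 8 mm at 47 mm either side of the middle; 30 mm free below it. Moves with the lid
- lid_hinge (a point): middle of the lid's hinge line (level with the lid's under face), on the +x rim of the box, 90 mm from the box's middle; the line runs along the box's y. The handle turns about it at a radius of 174 mm
- dial (a joint): angle of the black timer dial on the grey block: grows as it is turned clockwise seen from above, from 0 to its stop at 2.793 rad. Nine marks (black, but the last, at the stop, red) lie around it, 20 degrees (0.349 rad) apart, so that the stop is the eighth mark from 0 and four marks back from it reads 1.396. It turns with light friction (0.04 N m), has no spring, and stays where it is left
- dial_grip (a point): on the upright axis of the dial, at the height to grip, 115 mm above the table: the dial's grip is an upright bar 49 mm long, 14 mm thick, reaching 7 mm above and 23 mm below this point (a disc 52 mm across lies below that). This point's x axis runs along the bar; its white pointer line is on the -x half. At dial 0 the bar is along the box's x axis
- tray: fixed shallow wooden tray, 260 x 260 mm, walls 22 mm high and 6 mm thick, floor 6 mm above the table; origin at the centre of its underside
- blue0_c (a point): centre, half-way up, of a squat screw-cap jar standing in the tray: white body, blue cap and blue band, a cylinder 40 mm across and 48 mm high, about 110 g; its z axis points up through the cap; may be absent
- blue1_c (a point): centre, half-way up, of a squat screw-cap jar standing in the tray: white body, blue cap and blue band, a cylinder 40 mm across and 48 mm high, about 110 g; its z axis points up through the cap; may be absent
- blue2_c (a point): centre, half-way up, of a squat screw-cap jar standing in the tray: white body, blue cap and blue band, a cylinder 40 mm across and 48 mm high, about 110 g; its z axis points up through the cap; may be absent
- blue3_c (a point): centre, half-way up, of a squat screw-cap jar standing in the tray: white body, blue cap and blue band, a cylinder 40 mm across and 48 mm high, about 110 g; its z axis points up through the cap; may be absent
- tan_c (a point): centre, half-way up, of a squat screw-cap jar standing in the tray: white body, tan brown cap and tan brown band, a cylinder 40 mm across and 48 mm high, about 110 g; its z axis points up through the cap; must stay in the tray
- black_c (a point): centre, half-way up, of a squat screw-cap jar standing in the tray: white body, black cap and black band, a cylinder 40 mm across and 48 mm high, about 110 g; its z axis points up through the cap; must stay in the tray
- cream_c (a point): centre, half-way up, of a squat screw-cap jar standing in the tray: white body, yellow cap and yellow band, a cylinder 40 mm across and 48 mm high, about 110 g; its z axis points up through the cap; must stay in the tray
- shoe: bystander: white shoe with a blue toe, 280 mm long, 130 mm high, beyond the work; origin under its middle
- dish: bystander: small white dish, 72 mm across, 26 mm high, beyond the work; origin under its middle
Things that resemble listed ones, but are neither listed nor needed, are in the scene too. What is shaped like the part that bears blue2_c but pink or turquoise is not meant. Leave any pink or turquoise look-alike of the part that bears blue3_c alone.

How it is judged:
On the way, in this order (a step that is already met when the one before it is completed fails the run):
1. the lid stands propped open, let go of (value of joint lid above 1.3 rad and distance between the grasp point and lid_handle above 0.06 m), for 0.3 s.
2. every blue-capped jar stands upright inside the box, the lid still open (x of blue0_c in the frame of bin_in between -0.07 and 0.07 m and y of blue0_c in the frame of bin_in between -0.115 and 0.115 m and z of blue0_c in the frame of bin_in between 0.016 and 0.034 m and angle between each of blue0_c, blue1_c, blue2_c, blue3_c's own z axis and vertical below 0.2 rad and x of blue1_c in the frame of bin_in between -0.07 and 0.07 m and y of blue1_c in the frame of bin_in between -0.115 and 0.115 m and z of blue1_c in the frame of bin_in between 0.016 and 0.034 m and x of blue2_c in the frame of bin_in between -0.07 and 0.07 m and y of blue2_c in the frame of bin_in between -0.115 and 0.115 m and z of blue2_c in the frame of bin_in between 0.016 and 0.034 m and x of blue3_c in the frame of bin_in between -0.07 and 0.07 m and y of blue3_c in the frame of bin_in between -0.115 and 0.115 m and z of blue3_c in the frame of bin_in between 0.016 and 0.034 m and value of joint lid above 1 rad), for 0.3 s.
3. the lid is shut (value of joint lid below 0.04 rad), for 0.3 s.
4. the dial is turned clockwise to its stop (value of joint dial above 2.73253 rad), for 0.1 s.
5. the dial is turned back by four marks (value of joint dial between 1.24626 and 1.54626 rad), for 0.2 s.
At the end, for the whole second after the job is handed in: Every blue-capped jar present stands upright (0.2 rad) on the box's floor, the other three stand upright in the tray, the lid is shut (below 0.04 rad), and the dial, having been at its stop (within 0.06 rad), is four marks back from it (within 0.15 rad) (all of step 5 and x of blue0_c in the frame of bin_in between -0.07 and 0.07 m and y of blue0_c in the frame of bin_in between -0.115 and 0.115 m and z of blue0_c in the frame of bin_in between 0.016 and 0.034 m and angle between each of blue0_c, blue1_c, blue2_c, blue3_c, tan_c, black_c, cream_c's own z axis and vertical below 0.2 rad and x of blue1_c in the frame of bin_in between -0.07 and 0.07 m and y of blue1_c in the frame of bin_in between -0.115 and 0.115 m and z of blue1_c in the frame of bin_in between 0.016 and 0.034 m and x of blue2_c in the frame of bin_in between -0.07 and 0.07 m and y of blue2_c in the frame of bin_in between -0.115 and 0.115 m and z of blue2_c in the frame of bin_in between 0.016 and 0.034 m and x of blue3_c in the frame of bin_in between -0.07 and 0.07 m and y of blue3_c in the frame of bin_in between -0.115 and 0.115 m and z of blue3_c in the frame of bin_in between 0.016 and 0.034 m and x of tan_c in the frame of tray between -0.115 and 0.115 m and y of tan_c in the frame of tray between -0.115 and 0.115 m and z of tan_c in the frame of tray between 0.02 and 0.042 m and x of black_c in the frame of tray between -0.115 and 0.115 m and y of black_c in the frame of tray between -0.115 and 0.115 m and z of black_c in the frame of tray between 0.02 and 0.042 m and x of cream_c in the frame of tray between -0.115 and 0.115 m and y of cream_c in the frame of tray between -0.115 and 0.115 m and z of cream_c in the frame of tray between 0.02 and 0.042 m and value of joint lid below 0.04 rad); the robot touches nothing.
It fails at once if the lid is slammed: it comes down onto the box faster than 2 rad/s over its last 0.35 rad (value of joint lid below 0.35 rad and velocity of joint lid below -2 rad/s).
It fails at once if the shoe is moved more than 30 mm (distance of shoe from where it was at the start of the episode above 0.03 m).
It fails at once if the dish is moved more than 30 mm (distance of dish from where it was at the start of the episode above 0.03 m).
Of blue0, blue1, blue2, blue3 only 2 to 4 are there at a start; the rules pass over those that are not, and their reading is None.
At some moment in a run one of blue0, blue1, blue2, blue3 may be knocked a few centimetres aside while the robot is not near it.
It also fails if it takes over 210 s, if anything falls off the work surface, if the arm or the gripper's body presses on something with over 40 N, if the wrist force passes 120 N, or if a joint passes its speed limit or range.

## Working session

There is one attempt and no reset: what is moved stays moved. The work goes in short steps, Python scripts to look and compute and a tool call to move; the robot and the scene stay as the last step left them, time stands still between calls to the robot, and variables do not carry over. Pictures are saved under pics/ and viewed, and the job is handed in when it is done.

Besides the shell and the picture viewer there is one more tool, called after "Call:" in YAML: its name, and indented under it one key for each argument. send_rows: Moves the arm, as the interface text tells. Its arguments: {"type":"object","properties":{"targets":{"type":"array"},"force":{"type":"number"}},"required":["targets"]}

```bash
mkdir -p pics && ls && python3 - <<'E'
from bench import manip, optics, ticket
import cv2, numpy as np
print(manip.state())
for n in ["side","top","wrist"]:
    im=optics.capture(n); cv2.imwrite(f"pics/{n}0.png",im[:,:,::-1])
    ci=optics.camera_info(n); print(n,ci)
E
```

```text
pics
{'clock': 0.0, 'joints': array([ 1.1928065 ,  0.5371714 , -0.00439166,  1.53885646,  0.00261611,
        1.06729857, -0.07118257]), 'joint_velocities': array([-0.0008333 ,  0.00124795, -0.00107187,  0.00044787,  0.00146281,
       -0.00057751, -0.00190634]), 'effort': array([ 2.49944860e-04, -5.83419979e+01,  1.04903676e+00, -2.59113479e+01,
        1.23663020e-02,  9.38374666e-03,  5.12652116e-05]), 'ee_pos': array([ 0.1991555 , -0.61808386,  0.23041665]), 'tool_rot': array([-0.10996021,  0.69912026, -0.69793635,  0.10965612]), 'force': array([-0.43067559,  0.21148436,  0.59405662]), 'moment': array([ 0.01202896,  0.01961732, -0.01705619]), 'finger_gap': 0.08563009168417048}
side {'K': array([[500.82847352,   0.        , 320.83695172],
       [  0.        , 500.82847352, 204.6963551 ],
       [  0.        ,   0.        ,   1.        ]]), 'rvec': array([ 0.35786985, -2.69327268,  1.36878446]), 'tvec': array([0.59140961, 0.16937014, 1.33650455])}
top {'K': array([[508.19132405,   0.        , 323.99880883],
       [  0.        , 508.19132405, 209.02945728],
       [  0.        ,   0.        ,   1.        ]]), 'rvec': array([ 2.13479431, -2.18998257,  0.10325616]), 'tvec': array([0.02683462, 0.60106932, 1.61638083])}
wrist {'K': array([[336.85226893,   0.        , 321.01769745],
       [  0.        , 336.85226893, 199.62886001],
       [  0.        ,   0.        ,   1.        ]]), 'rvec': array([-2.32972438,  1.69461501,  0.26458489]), 'tvec': array([-0.64968502, -0.0415491 ,  0.37942714])}
```

View pics/side0.png

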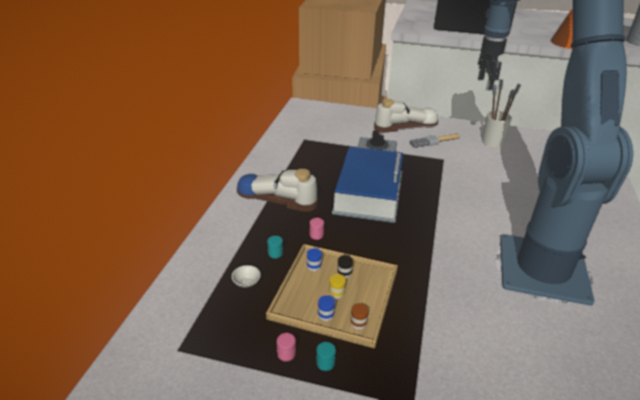

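View pics/top0.png

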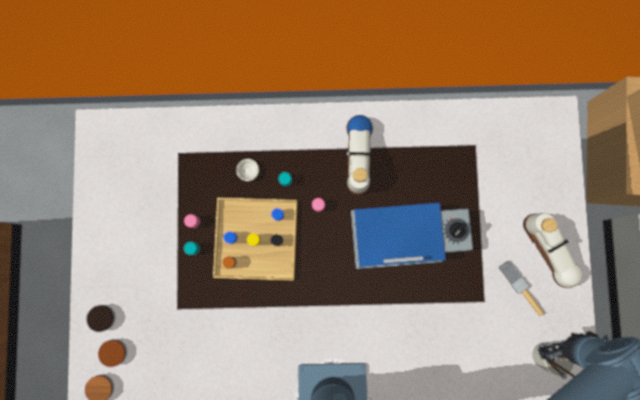

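View pics/wrist0.png

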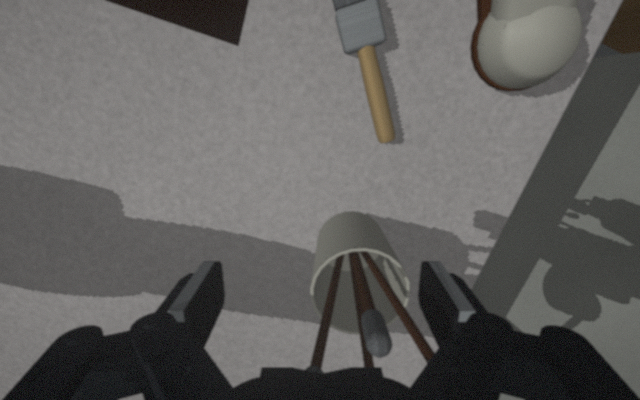

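The top view shows two blue-capped jars in the tray at (278,214) and (231,238), with yellow (253,240), black (277,240) and tan (230,262). The pink and turquoise look-alikes all stand outside the tray. The box lid is at (400,235) with its handle at (404,260), the dial at (457,230), the blue-toed shoe at (359,155) and the dish at (247,170).

```bash
cat > h.py <<'E'
from bench import manip, optics, ticket
import cv2, numpy as np
from scipy.spatial.transform import Rotation as R
from scipy.optimize import least_squares
def P(ci):
    Rm=cv2.Rodrigues(ci["rvec"])[0]; return ci["K"],Rm,np.array(ci["tvec"]).reshape(3)
def ray(ci,uv):
    K,Rm,t=P(ci); d=Rm.T@np.linalg.solve(K,[uv[0],uv[1],1.]); return -Rm.T@t,d
def atz(ci,uv,z):
    o,d=ray(ci,uv); return o+d*(z-o[2])/d[2]
def proj(ci,X):
    return cv2.projectPoints(np.array(X,float).reshape(-1,3),ci["rvec"],ci["tvec"],ci["K"],None)[0].reshape(-1,2)
def tri(obs):
    A=[];b=[]
    for ci,uv in obs:
        o,d=ray(ci,uv); d=d/np.linalg.norm(d); M=np.eye(3)-np.outer(d,d); A.append(M);b.append(M@o)
    x=np.linalg.lstsq(np.vstack(A),np.hstack(b),rcond=None)[0]; return x
def yaw():
    s=manip.state(); return R.from_quat(s["tool_rot"]).as_matrix()
def show(name,fn,crop=None,scale=1):
    im=optics.capture(name)[:,:,::-1]
    if crop: im=im[crop[1]:crop[3],crop[0]:crop[2]]
    cv2.imwrite(fn,cv2.resize(im,None,fx=scale,fy=scale,interpolation=cv2.INTER_CUBIC)); 
E
python3 - <<'E'
from h import *
ci={}
for n in ["side","top"]:
    show(n,f"pics/{n}1.png",(190,140,490,310) if n=="top" else (230,130,430,380),2.6 if n=="top" else 2.4)
    ci[n]=optics.camera_info(n)
    for th in ["blue0_c","tan_c","black_c","cream_c","lid","dial","tray","dish","shoe"]:
        for r in optics.cut_out(n,th)[:6]:
            ys,xs=np.nonzero(r["pixels"]); c=(xs.mean(),ys.mean())
            print(n,th,round(r["confidence"],2),[int(v) for v in r["bbox"]],np.round(c,1),np.round(atz(ci[n],c,0.03),3)[:2])
print(yaw().round(3))
E
```

```text
side tan_c 0.88 [352, 301, 369, 331] [358.4 315.3] [0.439 0.319]
side black_c 0.82 [335, 259, 352, 277] [344.2 265.3] [0.507 0.164]
side cream_c 0.72 [328, 275, 345, 296] [336.7 284.9] [0.51  0.238]
side cream_c 0.42 [369, 128, 383, 147] [376.7 138.4] [ 0.538 -0.529]
side lid 0.59 [336, 145, 402, 201] [370.  172.8] [ 0.521 -0.29 ]
side dial 0.57 [369, 129, 384, 148] [376.9 138.8] [ 0.537 -0.525]
side tray 0.97 [267, 243, 394, 345] [333.9 296.1] [0.508 0.276]
side dish 0.89 [231, 265, 259, 287] [245.  275.7] [0.738 0.268]
side dish 0.59 [267, 245, 396, 347] [333.7 296.5] [0.508 0.277]
side dish 0.29 [370, 130, 386, 146] [377.  138.5] [ 0.537 -0.528]
side shoe 0.61 [233, 169, 318, 211] [281.4 188.5] [ 0.771 -0.123]
top blue0_c 0.43 [355, 200, 442, 268] [398.9 235.2] [ 0.511 -0.228]
top tan_c 0.55 [222, 230, 237, 243] [229.8 237.6] [0.517 0.319]
top tan_c 0.46 [224, 257, 237, 269] [228.3 262.2] [0.438 0.324]
top black_c 0.68 [269, 234, 279, 247] [276.  240.1] [0.505 0.169]
top cream_c 0.73 [356, 207, 445, 267] [398.5 235. ] [ 0.511 -0.227]
top cream_c 0.43 [245, 235, 259, 246] [252.8 239.5] [0.509 0.244]
top lid 0.84 [351, 205, 446, 266] [398.3 235.1] [ 0.511 -0.226]
top lid 0.71 [268, 234, 280, 249] [275.8 240. ] [0.505 0.17 ]
top dial 0.8 [447, 225, 463, 239] [456.9 229.8] [ 0.523 -0.415]
top dial 0.47 [234, 158, 257, 181] [246.6 170. ] [0.737 0.262]
top tray 0.85 [213, 197, 296, 281] [254.6 239.2] [0.51  0.238]
top dish 0.66 [234, 157, 257, 181] [246.5 169.5] [0.739 0.262]
top shoe 0.6 [347, 115, 372, 194] [358.1 153.6] [ 0.782 -0.105]
[[-0.952 -0.     0.307]
 [-0.307 -0.    -0.952]
 [ 0.    -1.    -0.   ]]
```

View pics/top1.png

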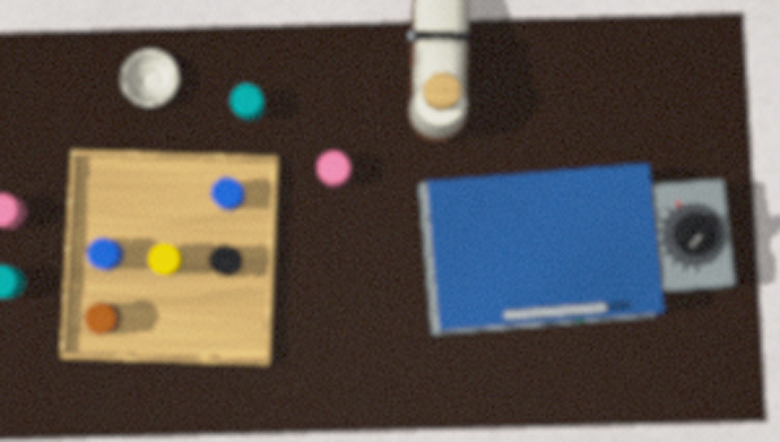

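View pics/side1.png

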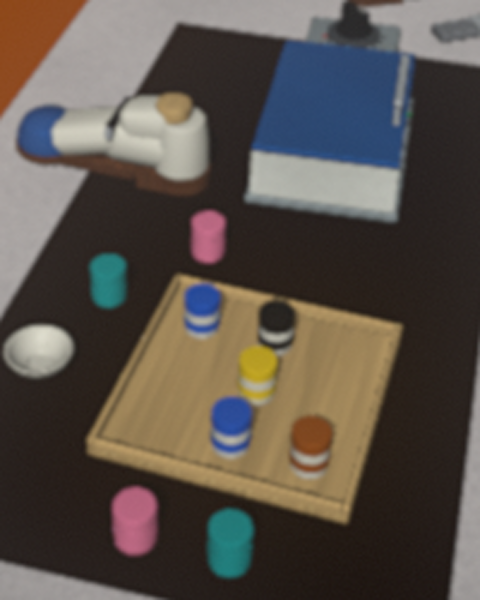

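Both blue jars in the tray, at side crop (202,310) and (231,427), have the white body, blue cap and blue band. The pink and turquoise ones are plain and stand outside the tray, so I leave them. Next I estimate the box pose.

```bash
python3 - <<'E'
from h import *
ci=optics.camera_info("top")
im=optics.capture("top")
r=[q for q in optics.cut_out("top","lid") if q["confidence"]>.5][0]
hsv=cv2.cvtColor(im,cv2.COLOR_RGB2HSV)
m=((hsv[:,:,0]>100)&(hsv[:,:,0]<125)&(hsv[:,:,1]>120)).astype(np.uint8); m[:, :340]=0; m[:190]=0; m[290:]=0
m=cv2.morphologyEx(m,cv2.MORPH_CLOSE,np.ones((9,9),np.uint8))
c=max(cv2.findContours(m,0,2)[0],key=cv2.contourArea)
X=np.array([atz(ci,p,0.085)[:2] for p in c[:,0].astype(float)])
print(cv2.minAreaRect((X*1000).astype(np.float32)))
rc=cv2.minAreaRect(c); print(rc, [atz(ci,p,.085).round(3) for p in cv2.boxPoints(rc)])
print("wrist cam pos", -P(optics.camera_info("wrist"))[1].T@P(optics.camera_info("wrist"))[2], P(optics.camera_info("wrist"))[1].round(3))
E
```

```text
((511.2877197265625, -223.00869750976562), (180.5278778076172, 268.0052795410156), 2.9471936225891113)
((399.98931884765625, 234.3682403564453), (58.09247589111328, 86.52849578857422), 85.33314514160156) [array([ 0.594, -0.085,  0.085]), array([ 0.609, -0.355,  0.085]), array([ 0.428, -0.361,  0.085]), array([ 0.413, -0.094,  0.085])]
wrist cam pos [ 0.27213933 -0.59544692  0.37422268] [[ 0.308 -0.951  0.   ]
 [-0.907 -0.293  0.304]
 [-0.289 -0.094 -0.953]]
```

Call:
send_rows:
  targets:
    - [[0,0,1],0,0]
    - [[0,0,0.8],0,0]
    - [[0.5,0.85,0],1,0]
    - [[0.5,0.85,0],1,0]
    - [[0.5,0.85,0],1,0]
    - [[0.5,0.85,0],1,0]
    - [[0.5,0.85,0],1,0]
    - [[0.5,0.85,0],1,0]
  force: 40

```text
clock: 2.25
ee_pos: [0.3196, -0.4109, 0.3057]
tool_rot: [0.325, -0.627, 0.629, -0.324]
force: [0.4, 0.5, 0.1]
finger_gap: 0.0855
```

Call:
send_rows:
  targets:
    - [[0.5,0.85,0],1,0]
    - [[0.5,0.85,0],1,0]
    - [[0.5,0.85,0],1,0]
    - [[0.5,0.85,0],1,0]
    - [[0.5,0.85,0],1,0]
    - [[0,0,0],1,0]
    - [[0,0,0],0.5,0]

```text
clock: 3.12
ee_pos: [0.4244, -0.2316, 0.3074]
tool_rot: [-0.522, 0.473, -0.479, 0.523]
force: [0.1, -0.4, 0.2]
finger_gap: 0.0855
```

```bash
cat >> h.py <<'E'
def st():
    s=manip.state(); M=R.from_quat(s["tool_rot"]).as_matrix(); z=M[:,2]
    print("t",s["clock"],"pos",s["ee_pos"].round(4),"jaw",np.degrees(np.arctan2(z[1],z[0])).round(1),"tilt",M[:,1].round(3),"F",s["force"].round(1),"gap",round(s["finger_gap"],4),"j",s["joints"].round(2))
E
python3 - <<'E'
from h import *
st()
show("wrist","pics/w2.png")
E
```

```text
t 3.125 pos [ 0.4244 -0.2316  0.3074] jaw 5.4 tilt [ 0.007 -0.004 -1.   ] F [ 0.1 -0.4  0.2] gap 0.0855 j [ 0.8   0.19 -0.45  1.86  0.1   1.1   0.41]
```

View pics/w2.png

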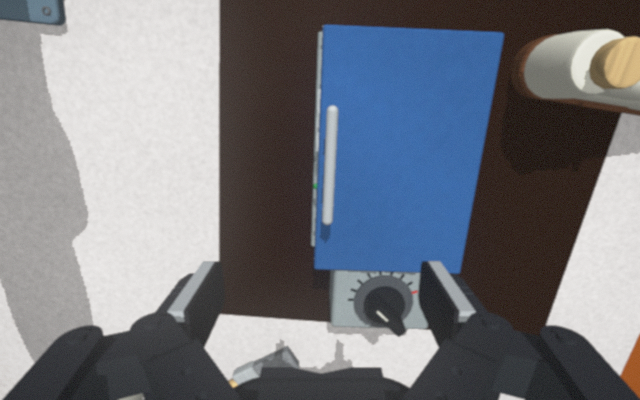

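```bash
python3 - <<'E'
from h import *
ci=optics.camera_info("wrist"); im=optics.capture("wrist")
hsv=cv2.cvtColor(im,cv2.COLOR_RGB2HSV)
m=((hsv[:,:,0]>100)&(hsv[:,:,0]<125)&(hsv[:,:,1]>130)&(hsv[:,:,2]>60)).astype(np.uint8); m[:,:290]=0;m[:,520:]=0
m=cv2.morphologyEx(m,cv2.MORPH_CLOSE,np.ones((25,25),np.uint8))
c=max(cv2.findContours(m,0,1)[0],key=cv2.contourArea)
q=cv2.approxPolyDP(c,8,True)[:,0]; print(q)
# fit: project a lid rectangle with (x,y,yaw,z) to contour points
pts=c[:,0].astype(float)
def res(p):
    X=np.array([atz(ci,u,p[3])[:2] for u in pts]); cs,sn=np.cos(p[2]),np.sin(p[2])
    L=(X-p[:2])@np.array([[cs,-sn],[sn,cs]])
    d=np.maximum(abs(L[:,0])-.09,abs(L[:,1])-.135); 
    return d*1000
s=least_squares(res,[.511,-.223,.05,.085],loss="soft_l1",x_scale=[.01,.01,.01,.01]); print(s.x, np.abs(s.fun).mean())
s=least_squares(lambda p:res([*p,.085]),[.511,-.223,.05],loss="soft_l1"); print(s.x, np.abs(s.fun).mean())
for uv in [(331.5,106),(327,223)]:
    print("handle end top",atz(ci,uv,.1255))
im2=im[230:345,300:460,::-1]; cv2.imwrite("pics/dial2.png",cv2.resize(im2,None,fx=4.5,fy=4.5,interpolation=cv2.INTER_CUBIC))
E
```

```text
[[325  25]
 [314 268]
 [458 273]
 [503  35]]
[ 0.51165468 -0.22192658  0.0565895   0.07960798] 0.6237237325350531
[ 0.51024775 -0.2216102   0.05575235] 1.7434202698234
handle end top [ 0.42809717 -0.16649359  0.1255    ]
handle end top [ 0.43587319 -0.28319992  0.1255    ]
```

View pics/dial2.png

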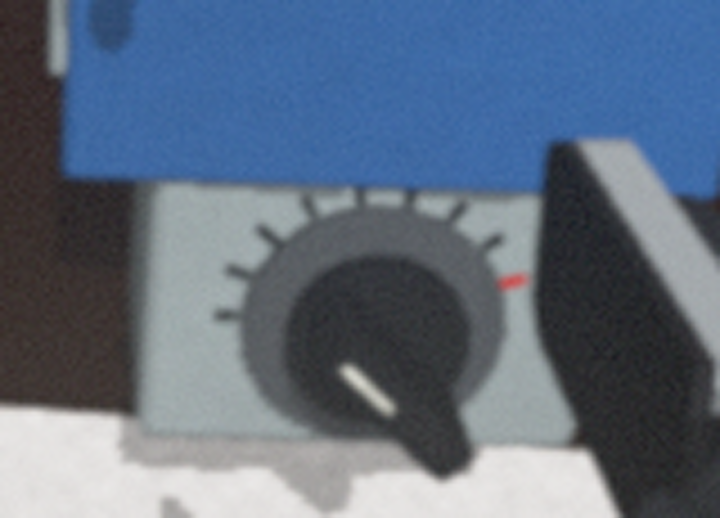

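Box centre is (0.511, -0.222) with yaw 3.2°, and the handle middle measures (0.432, -0.225), as the box geometry predicts. The dial picture shows the pointer about two marks in, with the red mark on the +x side. I check the handle height using the side view.

```bash
python3 - <<'E'
from h import *
w=optics.camera_info("wrist"); s=optics.camera_info("side"); t=optics.camera_info("top")
show("side","pics/side3.png",(330,130,430,210),7)
c,sn=np.cos(.056),np.sin(.056)
B=np.array([.511,-.222,0])
def wp(l): return B+np.array([c*l[0]-sn*l[1],sn*l[0]+c*l[1],l[2]])
for y in (.055,-.055): 
    X=wp([-.078,y,.12]); print(X, proj(s,X),proj(w,X),proj(t,X))
for wu,su in (((331.5,107),(395.4,181)),((327,222),(400,153))):
    print(tri([(w,wu),(s,su)]))
E
```

```text
[ 0.43004388 -0.17145193  0.12      ] [[395.39373078 172.60472823]] [[332.7561936  110.90381011]] [[385.39372043 260.64293042]]
[ 0.43620066 -0.2812795   0.12      ] [[398.19524819 154.14985103]] [[327.81615219 219.0426232 ]] [[421.57065745 257.69290074]]
[ 0.42818964 -0.16920453  0.09225543]
[ 0.43331773 -0.28314341  0.12398473]
```

View pics/side3.png

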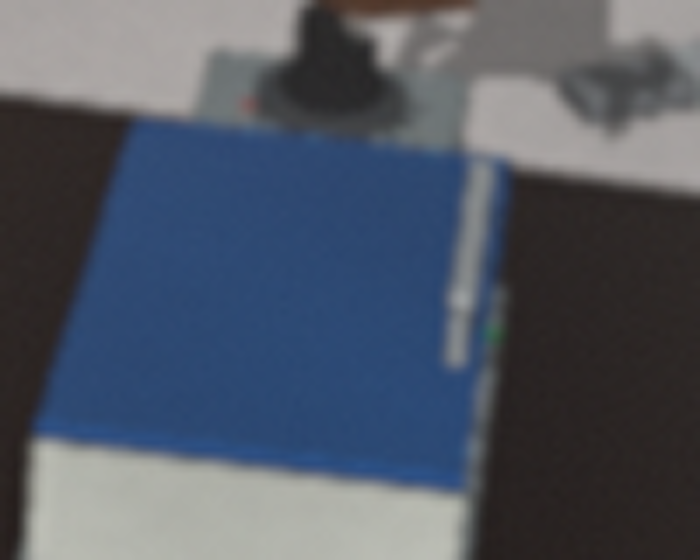

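In the side crop the bar runs from (483,160) to (463,292), with the post showing below it. That agrees within about 1 px with a handle at z = 0.12. Descending.

Call:
send_rows:
  targets:
    - [[0.2,0.15,-0.9],-0.35,0]
    - [[0,0,-1],0,0]
    - [[0,0,-1],0,0]
    - [[0,0,-0.7],0,0]
    - [[0,0,0],0,0]

```text
clock: 3.9
ee_pos: [0.4325, -0.228, 0.1608]
tool_rot: [-0.51, 0.485, -0.494, 0.511]
force: [1.0, -0.2, 0.7]
finger_gap: 0.0855
```

```bash
python3 - <<'E'
from h import *
st()
show("wrist","pics/w4.png")
w=optics.camera_info("wrist")
for y in (.055,-.055):
    c,sn=np.cos(.056),np.sin(.056); print(proj(w,[.511+c*-.078-sn*y,-.222-sn*.078+c*y,.12]))
E
```

```text
t 3.9 pos [ 0.4325 -0.228   0.1608] jaw 2.4 tilt [ 0.009 -0.007 -1.   ] F [ 1.  -0.2  0.7] gap 0.0855 j [ 0.73  0.39 -0.41  2.01  0.22  0.77  0.23]
[[320.32146665 130.44819089]]
[[322.78739755 304.34993038]]
```

View pics/w4.png

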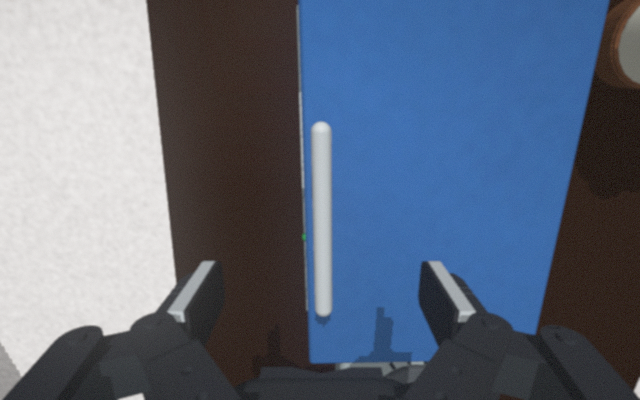

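```bash
python3 - <<'E'
from h import *
im=cv2.imread("pics/w4.png"); im2=cv2.imread("pics/w2.png")
def ends(im,roi):
    x0,y0,x1,y1=roi; h=cv2.cvtColor(im,cv2.COLOR_BGR2HSV)[y0:y1,x0:x1]; m=((h[:,:,1]<80)&(h[:,:,2]>110)).astype(np.uint8)
    n,l,s,c=cv2.connectedComponentsWithStats(m); i=1+np.argmax(s[1:,4]); 
    ys,xs=np.nonzero(l==i); return s[i], [xs[ys<ys.min()+4].mean()+x0,ys.min()+y0],[xs[ys>ys.max()-4].mean()+x0,ys.max()+1+y0]
print(ends(im,(308,110,345,330)),ends(im2,(321,95,345,235)))
w=optics.camera_info("wrist"); st()
for z in (.11,.12,.13,.14): print(z,[atz(w,e,z+.003).round(4) for e in ends(im,(308,110,345,330))[1:]])
E
```

```text
(array([   3,   11,   21,  196, 3674], dtype=int32), [np.float64(320.5), np.int64(121)], [np.float64(323.0), np.int64(317)]) (array([   1,   10,   16,  121, 1348], dtype=int32), [np.float64(332.06451612903226), np.int64(105)], [np.float64(326.7083333333333), np.int64(226)])
t 3.95 pos [ 0.4335 -0.2284  0.1621] jaw 2.4 tilt [ 0.012 -0.008 -1.   ] F [-0.1 -1.  -0.3] gap 0.0856 j [ 0.73  0.39 -0.41  2.01  0.22  0.77  0.23]
0.11 [array([ 0.43  , -0.1671,  0.113 ]), array([ 0.4371, -0.2962,  0.113 ])]
0.12 [array([ 0.4299, -0.1662,  0.123 ]), array([ 0.4366, -0.2886,  0.123 ])]
0.13 [array([ 0.4298, -0.1653,  0.133 ]), array([ 0.4361, -0.281 ,  0.133 ])]
0.14 [array([ 0.4296, -0.1645,  0.143 ]), array([ 0.4356, -0.2734,  0.143 ])]
```

With its rounded ends the bar is about 121 mm long, so 0.12 m fits. I descend the last 60 mm and grip.

Call:
send_rows:
  targets:
    - [[0,0,-0.75],0,0]
    - [[0,0,-0.75],0,0]
    - [[0,0,0],0,0.5]
    - [[0,0,0],0,1]
    - [[0,0,0],0,1]
    - [[0,0,0],0,1]
    - [[0,0,0],0,1]
  force: 30

```text
clock: 4.82
ee_pos: [0.4339, -0.2326, 0.1096]
tool_rot: [0.51, -0.484, 0.498, -0.508]
force: [3.8, 0.1, -6.0]
finger_gap: 0.0095
```

```bash
python3 - <<'E'
from h import *
st()
c,s=np.cos(.056),np.sin(.056)
for th in np.arange(0,1.56,.155):
    a=th; # handle rel hinge in (x,z): (-.168,.045) rotate up
    x=-.168*np.cos(a)+.045*np.sin(a); z=.168*np.sin(a)+.045*np.cos(a)
    print(round(th,3), "dx from start",round((x+.168)/.04,2),"dz",round((z-.045)/.04,2))
E
```

```text
t 4.825 pos [ 0.4339 -0.2326  0.1096] jaw 2.1 tilt [ 0.013 -0.016 -1.   ] F [ 3.8  0.1 -6. ] gap 0.0095 j [ 0.69  0.47 -0.37  2.04  0.29  0.66  0.17]
0.0 dx from start 0.0 dz 0.0
0.155 dx from start 0.22 dz 0.63
0.31 dx from start 0.54 dz 1.23
0.465 dx from start 0.95 dz 1.76
0.62 dx from start 1.44 dz 2.23
0.775 dx from start 1.99 dz 2.62
0.93 dx from start 2.59 dz 2.91
1.085 dx from start 3.23 dz 3.11
1.24 dx from start 3.9 dz 3.21
1.395 dx from start 4.57 dz 3.21
1.55 dx from start 5.24 dz 3.1
```

Call:
send_rows:
  targets:
    - [[0,0,0],0,0.6]
    - [[0,0,0],0,0.6]
    - [[0,0.1,-0.25],0,0.6]
    - [[0,0,0],0,0.8]
    - [[0,0,0],0,1]
    - [[0,0,0],0,1]
    - [[0,0,0],0,1]

```text
clock: 5.7
ee_pos: [0.4338, -0.2289, 0.1001]
tool_rot: [0.51, -0.483, 0.498, -0.508]
force: [-0.1, -0.3, -0.4]
finger_gap: 0.0099
```

Call:
send_rows:
  targets:
    - [[0.08,0,0.3],0,1]
    - [[0.12,0,0.33],0,1]
    - [[0.14,0,0.3],0,1]

```text
clock: 6.08
ee_pos: [0.4485, -0.228, 0.1384]
tool_rot: [0.51, -0.483, 0.498, -0.508]
force: [3.0, 0.0, -7.5]
finger_gap: 0.01
```

Call:
send_rows:
  targets:
    - [[0.17,0,0.28],0,1]
    - [[0.2,0.01,0.27],0,1]
    - [[0.21,0.01,0.26],0,1]
    - [[0.24,0.01,0.24],0,1]
    - [[0.25,0.01,0.23],0,1]
    - [[0.27,0.015,0.2],0,1]
    - [[0.28,0.015,0.19],0,1]

```text
clock: 6.95
ee_pos: [0.5132, -0.2245, 0.2089]
tool_rot: [0.512, -0.486, 0.495, -0.506]
force: [-2.9, 0.3, -5.4]
finger_gap: 0.0101
```

```bash
python3 - <<'E'
from h import *
st(); show("side","pics/s5.png",(330,100,430,210),5)
E
```

```text
t 6.95 pos [ 0.5132 -0.2245  0.2089] jaw 2.1 tilt [ 0.004 -0.014 -1.   ] F [-2.9  0.3 -5.4] gap 0.0101 j [ 0.64  0.44 -0.41  1.79  0.23  0.95  0.17]
```

View pics/s5.png

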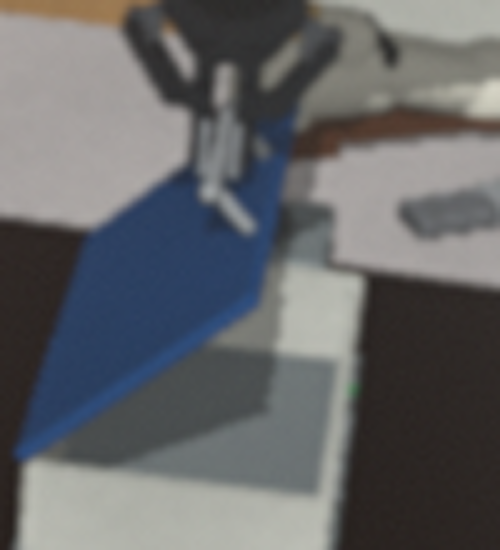

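Call:
send_rows:
  targets:
    - [[0.3,0.015,0.1],0,1]
    - [[0.31,0.015,0.1],0,1]
    - [[0.32,0.015,0.1],0,1]
    - [[0.32,0.02,0.1],0,1]
    - [[0.33,0.02,0.05],0,1]
    - [[0.34,0.02,0.05],0,1]

```text
clock: 7.75
ee_pos: [0.5928, -0.2202, 0.2343]
tool_rot: [0.513, -0.487, 0.495, -0.505]
force: [-3.4, 0.6, -6.6]
finger_gap: 0.0098
```

Call:
send_rows:
  targets:
    - [[0.33,0.02,0.01],0,1]
    - [[0.34,0.02,-0.01],0,1]
    - [[0.33,0.02,-0.04],0,1]
    - [[0.3,0.02,-0.05],0,1]

```text
clock: 8.25
ee_pos: [0.6434, -0.2175, 0.2306]
tool_rot: [0.516, -0.49, 0.492, -0.501]
force: [-47.1, 4.2, 37.4]
finger_gap: 0.0097
```

```bash
python3 - <<'E'
from h import *
st(); show("side","pics/s6.png",(290,80,430,220),4)
E
```

```text
t 8.25 pos [ 0.6434 -0.2175  0.2306] jaw 2.0 tilt [-0.012 -0.016 -1.   ] F [-47.1   4.2  37.4] gap 0.0097 j [ 0.5   0.62 -0.39  1.43  0.26  1.15  0.1 ]
```

View pics/s6.png

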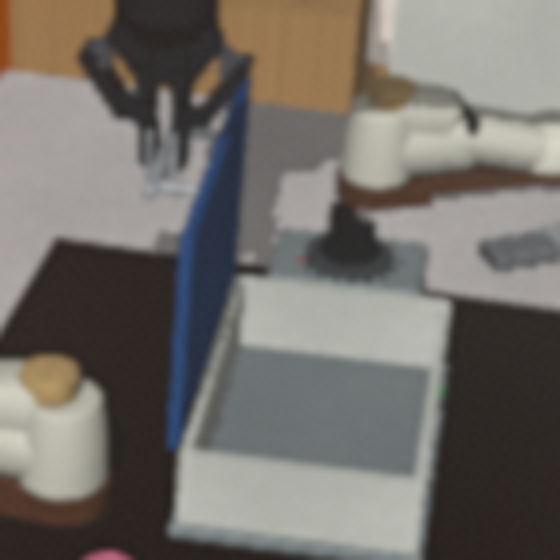

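The lid stands upright at its stop. I ease the load and then open a little, because the lid-side finger has only 15 mm of room.

Call:
send_rows:
  targets:
    - [[-0.05,0,0.1],0,1]
    - [[0,0,0],0,0.75]
    - [[0,0,0],0,0.7]
    - [[0,0,0],0,0.7]

```text
clock: 8.8
ee_pos: [0.6447, -0.2176, 0.235]
tool_rot: [0.515, -0.489, 0.493, -0.502]
force: [0.2, -0.4, -0.2]
finger_gap: 0.0256
```

```bash
python3 - <<'E'
from h import *
st(); show("wrist","pics/w6.png")
E
```

```text
t 8.8 pos [ 0.6447 -0.2176  0.235 ] jaw 1.9 tilt [-0.008 -0.017 -1.   ] F [ 0.2 -0.4 -0.2] gap 0.0256 j [ 0.5   0.62 -0.39  1.42  0.26  1.15  0.1 ]
```

View pics/w6.png

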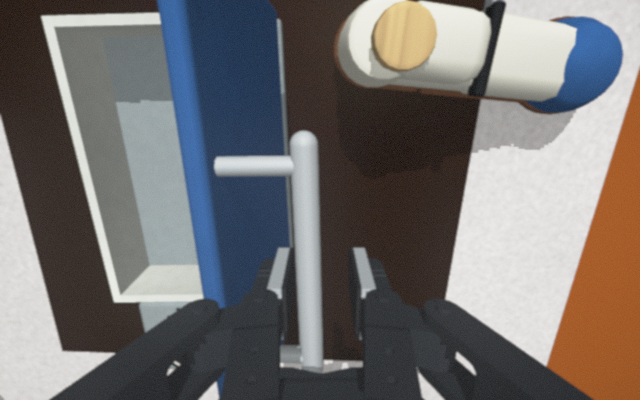

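Call:
send_rows:
  targets:
    - [[-0.03,0,0.5],0,0.7]
    - [[0,0,0.8],0,0.7]
    - [[0,0,0.8],0,0.6]
    - [[0,0.4,0.3],0,0.3]
    - [[-0.4,0.9,0],0,0]
    - [[-0.5,0.9,0],0,0]
    - [[-0.5,0.9,0],0,0]
    - [[-0.5,0.9,0],0,0]

```text
clock: 9.85
ee_pos: [0.5666, -0.0501, 0.3408]
tool_rot: [0.512, -0.487, 0.496, -0.504]
force: [0.9, -0.6, 0.6]
finger_gap: 0.0857
```

```bash
python3 - <<'E'
from h import *
st()
ci={}
J={}
for n in ["side","top"]:
    im=optics.capture(n); ci[n]=optics.camera_info(n)
    cv2.imwrite(f"pics/{n}7.png",im[:,:,::-1])
    hsv=cv2.cvtColor(im,cv2.COLOR_RGB2HSV)
    m=((hsv[:,:,0]>108)&(hsv[:,:,0]<128)&(hsv[:,:,1]>150)&(hsv[:,:,2]>90)).astype(np.uint8)
    roi=(205,190,300,285) if n=="top" else (265,240,400,350)
    q=np.zeros_like(m); q[roi[1]:roi[3],roi[0]:roi[2]]=1; m*=q
    nn,l,s,c=cv2.connectedComponentsWithStats(m)
    for i in range(1,nn):
        if s[i,4]>15: print(n,s[i],c[i].round(1),atz(ci[n],c[i],.052).round(4))
E
```

```text
t 9.85 pos [ 0.5666 -0.0501  0.3408] jaw 1.9 tilt [ 0.001 -0.017 -1.   ] F [ 0.9 -0.6  0.6] gap 0.0857 j [ 0.37  0.34 -0.48  1.6   0.18  1.24 -0.11]
side [308 249  13  12 128] [313.9 254.7] [0.5863 0.1699 0.052 ]
side [319 296  15  15 179] [326.1 303.1] [0.5157 0.3223 0.052 ]
top [272 209  11  11  44] [277.4 214.1] [0.587  0.1609 0.052 ]
top [225 233  11  10  37] [229.8 237.3] [0.5167 0.3141 0.052 ]
```

View pics/top7.png

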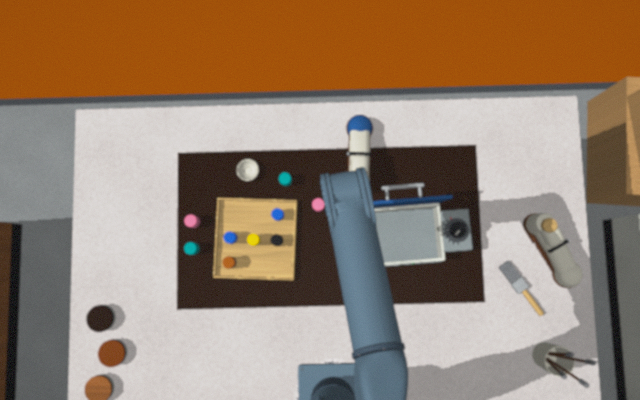

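View pics/side7.png

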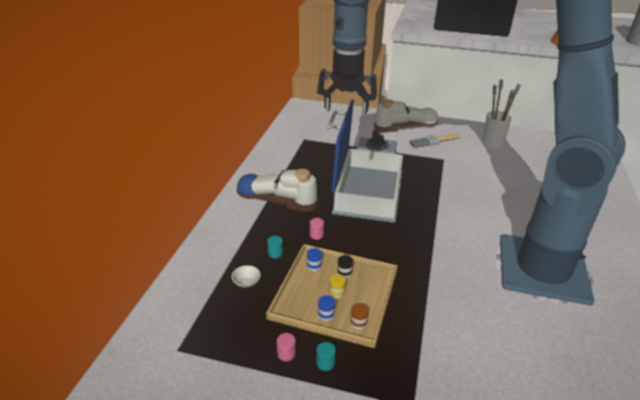

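The lid stays propped, the blue jars are at about (0.587, 0.163) and (0.516, 0.315), and the fingers are free. I move over the first for a wrist measurement.

Call:
send_rows:
  targets:
    - [[0.1,0.85,-0.6],0,0.3]
    - [[0.1,0.9,-0.6],0,0.3]
    - [[0.1,0.9,-0.6],0,0.3]
    - [[0.1,0.9,-0.6],0,0.3]
    - [[0.1,0.9,-0.6],0.3,0.3]
    - [[0,0.9,-0.5],0,0.3]
    - [[0,0,0],0,0.3]

```text
clock: 10.82
ee_pos: [0.5839, 0.1792, 0.199]
tool_rot: [0.521, -0.476, 0.485, -0.516]
force: [1.3, 0.2, -0.7]
finger_gap: 0.0597
```

```bash
cat >> h.py <<'E'
def blue(n="wrist",fn=None,minA=60):
    im=optics.capture(n); ci=optics.camera_info(n)
    if fn: cv2.imwrite(fn,im[:,:,::-1])
    hsv=cv2.cvtColor(im,cv2.COLOR_RGB2HSV)
    m=((hsv[:,:,0]>108)&(hsv[:,:,0]<128)&(hsv[:,:,1]>150)&(hsv[:,:,2]>70)).astype(np.uint8)
    nn,l,s,c=cv2.connectedComponentsWithStats(m)
    for i in range(1,nn):
        if s[i,4]>minA: print(n,s[i],c[i].round(1),"atz.054",atz(ci,c[i],.054).round(4))
E
python3 - <<'E'
from h import *
st(); blue(fn="pics/w8.png")
E
```

```text
t 10.825 pos [0.5839 0.1792 0.199 ] jaw 4.3 tilt [ 0.005 -0.014 -1.   ] F [ 1.3  0.2 -0.7] gap 0.0597 j [-0.02  0.56 -0.51  1.65  0.32  1.02 -0.56]
wrist [ 223    0   50   28 1081] [248.2  11.3] atz.054 [0.5197 0.3058 0.054 ]
wrist [ 305  177   40   42 1313] [324.8 197.5] atz.054 [0.589 0.162 0.054]
```

View pics/w8.png

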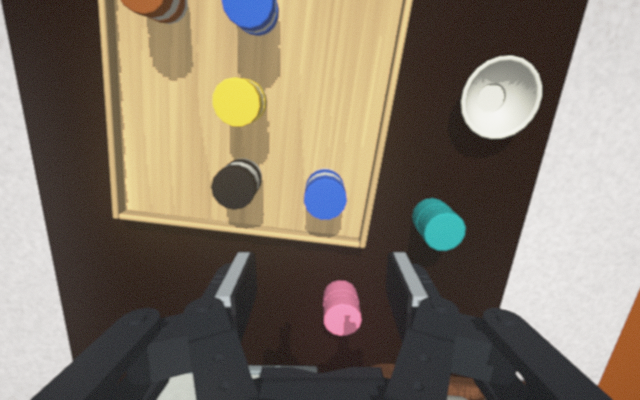

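In the wrist view, jar A (blue cap) is at (325,198), giving (0.589, 0.162), clear of the black jar at (237,185). The turquoise (440,225) and pink (342,305) jars are outside the tray.

Call:
send_rows:
  targets:
    - [[0.1,-0.43,-0.8],0,0.37]
    - [[0,0,-0.9],0,0.37]
    - [[0,0,-0.9],0,0.37]
    - [[0,0,-0.4],0,0.37]
    - [[0,0,0],0,0.37]

```text
clock: 11.5
ee_pos: [0.5933, 0.1542, 0.0813]
tool_rot: [0.517, -0.475, 0.491, -0.515]
force: [0.4, 0.3, 0.5]
finger_gap: 0.0539
```

```bash
python3 - <<'E'
from h import *
st(); blue(fn="pics/w9.png")
E
```

```text
t 11.5 pos [0.5933 0.1542 0.0813] jaw 3.8 tilt [ 0.015 -0.018 -1.   ] F [0.4 0.3 0.5] gap 0.0539 j [-0.03  0.7  -0.43  1.73  0.42  0.8  -0.61]
wrist [301 174  35  10  63] [316.8 176.1] atz.054 [0.5886 0.1892 0.054 ]
wrist [ 280  184   69   70 3733] [313.8 219. ] atz.054 [0.5885 0.1651 0.054 ]
```

View pics/w9.png

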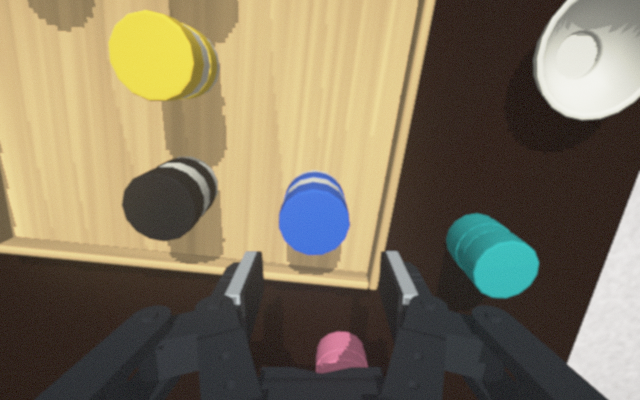

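Call:
send_rows:
  targets:
    - [[-0.12,0.24,0],0,0.37]
    - [[0,0,-0.7],0,0.37]
    - [[0,0,-0.6],0,0.37]
    - [[0,0,0],0,0.37]

```text
clock: 12.05
ee_pos: [0.5921, 0.1688, 0.0355]
tool_rot: [-0.513, 0.473, -0.493, 0.519]
force: [0.1, 0.3, 0.7]
finger_gap: 0.0539
```

```bash
python3 - <<'E'
from h import *
st(); blue(fn="pics/w10.png")
E
```

```text
t 12.05 pos [0.5921 0.1688 0.0355] jaw 3.8 tilt [ 0.026 -0.013 -1.   ] F [0.1 0.3 0.7] gap 0.0539 j [-0.08  0.77 -0.4   1.74  0.46  0.71 -0.66]
wrist [285 223  58  18 281] [314.3 228.7] atz.054 [0.5871 0.194  0.054 ]
wrist [ 271  242   87   91 6225] [313.8 287.7] atz.054 [0.5886 0.1667 0.054 ]
```

View pics/w10.png

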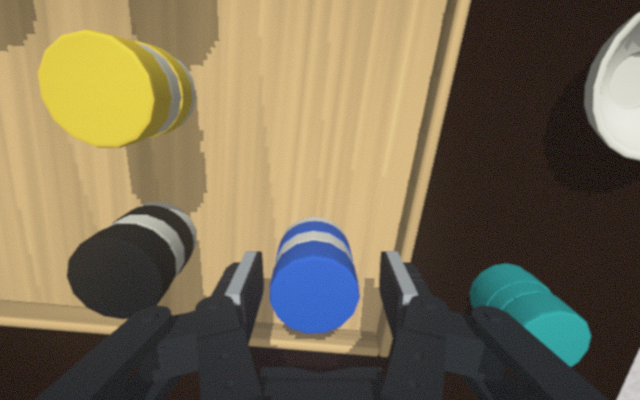

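Jar A is between the fingers: cap centre (314,290), pads at 245 and 400. I trim slightly, close and lift a little.

Call:
send_rows:
  targets:
    - [[-0.08,-0.08,-0.25],0,0.4]
    - [[0,0,0],0,0.6]
    - [[0,0,0],0,1]
    - [[0,0,0],0,1]
    - [[0,0,0],0,1]
  force: 35

```text
clock: 12.72
ee_pos: [0.5913, 0.1665, 0.0292]
tool_rot: [-0.511, 0.472, -0.494, 0.521]
force: [-0.6, 0.8, -1.3]
finger_gap: 0.0389
```

Call:
send_rows:
  targets:
    - [[0,0,0.6],0,1]
    - [[0,0,0.9],0,1]
    - [[0,0,0.9],0,1]
    - [[0,0,0.9],0,1]
    - [[0,0,0],0,1]

```text
clock: 13.35
ee_pos: [0.5903, 0.1662, 0.1645]
tool_rot: [-0.512, 0.473, -0.493, 0.521]
force: [1.1, 0.7, -2.0]
finger_gap: 0.0387
```

```bash
python3 - <<'E'
from h import *
st(); blue(fn="pics/w11.png")
blue("side"); blue("top",minA=20)
E
```

```text
t 13.35 pos [0.5903 0.1662 0.1645] jaw 3.8 tilt [ 0.03  -0.011 -0.999] F [ 1.1  0.7 -2. ] gap 0.0387 j [-0.01  0.59 -0.49  1.7   0.36  0.92 -0.58]
wrist [284 224  72  26 456] [319.6 231.7] atz.054 [0.5917 0.1337 0.054 ]
wrist [ 273  244   97   98 7314] [320.8 292.9] atz.054 [0.5966 0.0763 0.054 ]
side [307 206  15  14 167] [314.1 212.4] atz.054 [ 0.6323 -0.001   0.054 ]
side [319 296  15  15 177] [326.1 303.1] atz.054 [0.5153 0.3243 0.054 ]
top [225 233  11  10  42] [230.5 237.5] atz.054 [0.5157 0.3114 0.054 ]
```

View pics/w11.png

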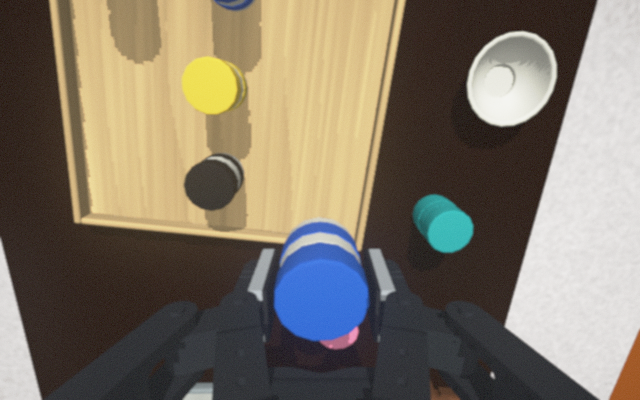

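Jar A is held upright (gap 38.7 mm, centred at (320,290)). I carry it over the box, going to x ≈ 0.50 first to stay away from the shoe and lid.

Call:
send_rows:
  targets:
    - [[-0.6,-0.8,0.2],0,1]
    - [[-0.6,-0.8,0.2],0,1]
    - [[-0.6,-0.9,0.1],0,1]
    - [[-0.5,-0.9,0],0,1]
    - [[0,-0.95,0],0,1]
    - [[0,-0.95,0],0,1]
    - [[0,-0.95,0],0,1]
    - [[0,-0.95,0],0,1]

```text
clock: 14.5
ee_pos: [0.4835, -0.1284, 0.1695]
tool_rot: [0.52, -0.478, 0.485, -0.516]
force: [0.4, 0.4, -1.7]
finger_gap: 0.0391
```

Call:
send_rows:
  targets:
    - [[0,-0.95,0],0,1]
    - [[0,-0.95,0],0,1]
    - [[0,-0.95,0],0,1]
    - [[0,-0.6,0],0,1]
    - [[0,0,0],0,1]

```text
clock: 15.12
ee_pos: [0.4773, -0.2729, 0.1618]
tool_rot: [0.521, -0.484, 0.482, -0.513]
force: [0.9, 0.9, -2.0]
finger_gap: 0.0391
```

```bash
python3 - <<'E'
from h import *
st(); blue(fn="pics/w12.png")
def loc(p):
    c,s=np.cos(.056),np.sin(.056); d=np.array(p[:2])-[.511,-.222]; return [c*d[0]+s*d[1],-s*d[0]+c*d[1]]
print(loc(manip.state()["ee_pos"]))
show("side","pics/s12.png")
E
```

```text
t 15.125 pos [ 0.4773 -0.2729  0.1618] jaw 3.9 tilt [-0.01  -0.006 -1.   ] F [ 0.9  0.9 -2. ] gap 0.0391 j [ 0.75  0.49 -0.42  1.84  0.27  0.87  0.27]
wrist [284 223  72  28 505] [319.1 231.7] atz.054 [ 0.4758 -0.302   0.054 ]
wrist [ 273  244   97   98 7336] [320.9 292.8] atz.054 [ 0.4812 -0.3586  0.054 ]
[np.float64(-0.03626625360380891), np.float64(-0.047349943073152996)]
```

View pics/w12.png

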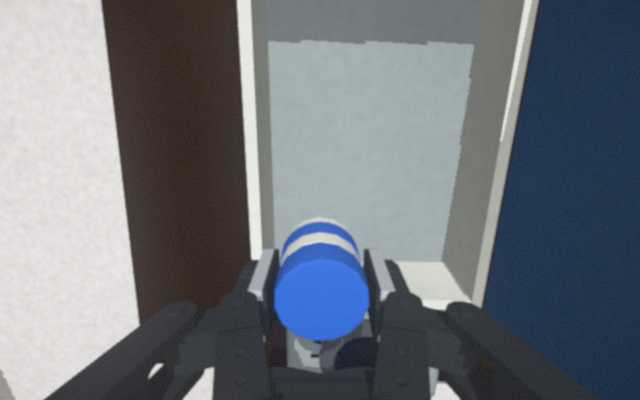

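View pics/s12.png

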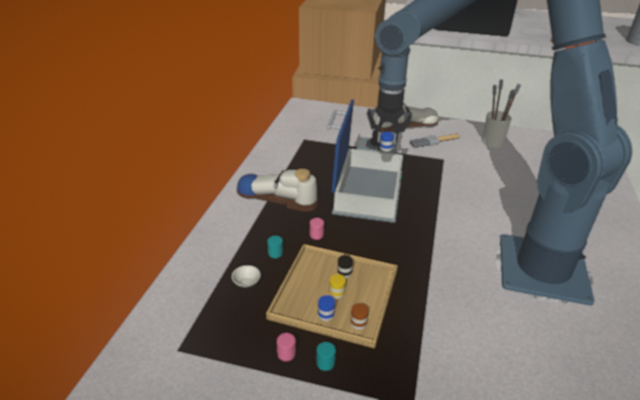

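Call:
send_rows:
  targets:
    - [[0.65,0.2,0],0,1]
    - [[0,0,-0.8],0,1]
    - [[0,0,-0.8],0,1]
    - [[0,0,-0.8],0,1]
    - [[0,0,-0.3],0,1]
    - [[0,0,0],0,1]

```text
clock: 15.98
ee_pos: [0.5064, -0.2508, 0.0509]
tool_rot: [0.523, -0.481, 0.476, -0.518]
force: [0.4, -0.8, -0.7]
finger_gap: 0.0393
```

```bash
cat >> h.py <<'E'
def loc(p):
    c,s=np.cos(.056),np.sin(.056); d=np.array(p[:2])-[.511,-.222]; return np.round([c*d[0]+s*d[1],-s*d[0]+c*d[1]],4)
E
python3 - <<'E'
from h import *
st(); print(loc(manip.state()["ee_pos"]))
show("wrist","pics/w13.png")
E
```

```text
t 15.975 pos [ 0.5064 -0.2508  0.0509] jaw 4.8 tilt [-0.009  0.    -1.   ] F [ 0.4 -0.8 -0.7] gap 0.0393 j [ 0.65  0.68 -0.36  1.85  0.36  0.68  0.16]
[-0.0062 -0.0285]
```

View pics/w13.png

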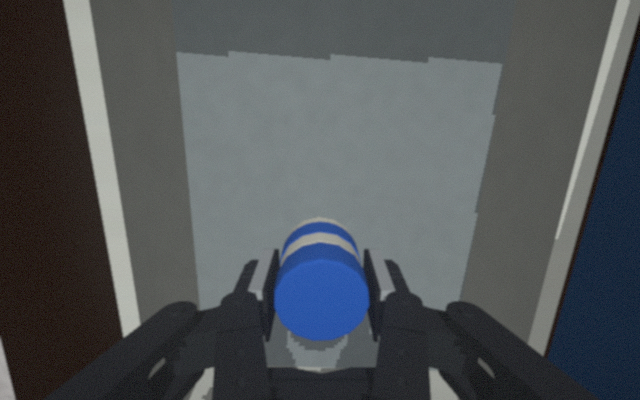

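Call:
send_rows:
  targets:
    - [[0,-0.45,0],0,1]
    - [[0,0,-0.25],0,1]
    - [[0,0,-0.15],0,1]
    - [[0,0,-0.1],0,1]

```text
clock: 16.52
ee_pos: [0.5086, -0.2721, 0.0333]
tool_rot: [0.522, -0.479, 0.479, -0.519]
force: [-0.2, 0.6, -0.5]
finger_gap: 0.0389
```

```bash
python3 - <<'E'
from h import *
st(); print(loc(manip.state()["ee_pos"]))
E
```

```text
t 16.525 pos [ 0.5086 -0.2721  0.0333] jaw 4.7 tilt [-0.004 -0.003 -1.   ] F [-0.2  0.6 -0.5] gap 0.0389 j [ 0.67  0.72 -0.34  1.83  0.38  0.66  0.18]
[-0.0052 -0.0499]
```

Call:
send_rows:
  targets:
    - [[0,0,-0.07],0,1]
    - [[0,0,0],0,0.8]
    - [[0,0,0],0,0.4]
    - [[0,0,0],0,0.38]
    - [[0,0,0.8],0,0.38]
    - [[0,0,0.9],0,0.38]
    - [[0,0,0.9],0,0.38]
    - [[0,0,0.9],0,0.38]

```text
clock: 17.52
ee_pos: [0.5068, -0.2699, 0.1714]
tool_rot: [0.523, -0.481, 0.476, -0.519]
force: [-0.0, 0.8, -0.2]
finger_gap: 0.0528
```

```bash
python3 - <<'E'
from h import *
st(); print(loc(manip.state()["ee_pos"])); blue(fn="pics/w14.png")
show("side","pics/s14.png",(290,100,430,220),4.5); show("top","pics/t14.png")
E
```

```text
t 17.525 pos [ 0.5068 -0.2699  0.1714] jaw 4.9 tilt [-0.009  0.    -1.   ] F [-0.   0.8 -0.2] gap 0.0528 j [ 0.73  0.52 -0.43  1.77  0.27  0.92  0.27]
[-0.0069 -0.0476]
wrist [ 300  173   46   48 1725] [322.9 197. ] atz.054 [ 0.5101 -0.2765  0.054 ]
```

View pics/w14.png

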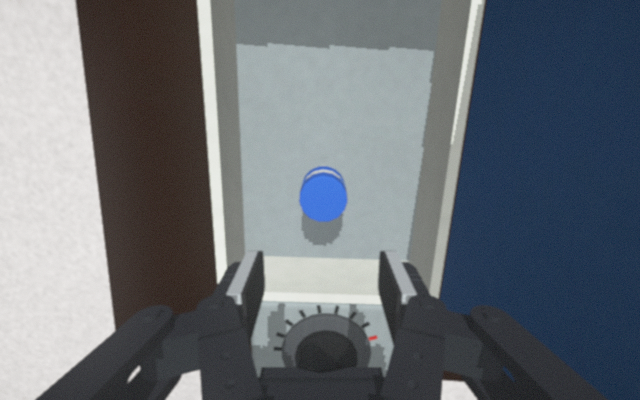

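View pics/s14.png

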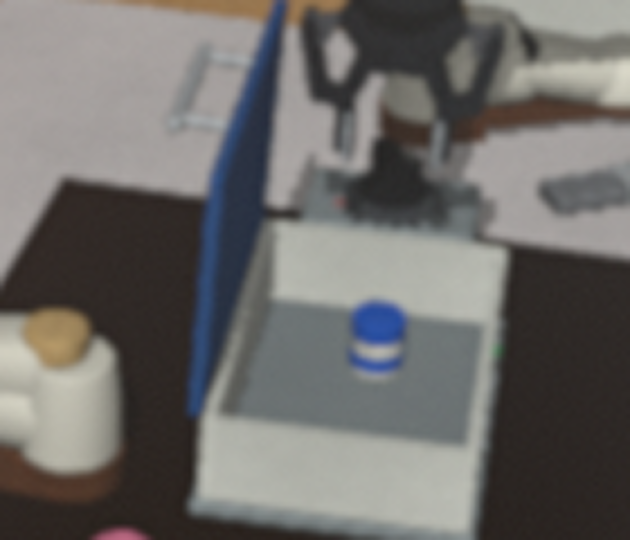

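Jar A stands upright in the box: cap at (323,195) in the wrist view, (377,340) in the side crop. On to jar B.

Call:
send_rows:
  targets:
    - [[0,0.98,0.3],0,0.3]
    - [[0,0.98,0.2],0,0.3]
    - [[0,0.98,0],0,0.3]
    - [[0,0.98,0],0,0.3]
    - [[0,0.98,0],0,0.3]
    - [[0,0.98,0],0,0.3]
    - [[0,0.98,0],0,0.3]
    - [[0,0.98,0],0,0.3]

```text
clock: 18.68
ee_pos: [0.5012, 0.0487, 0.1837]
tool_rot: [0.523, -0.485, 0.476, -0.514]
force: [0.4, 0.3, 0.0]
finger_gap: 0.0597
```

Call:
send_rows:
  targets:
    - [[0,0.98,0],0,0.3]
    - [[0,0.98,0],0,0.3]
    - [[0,0.98,0],0,0.3]
    - [[0,0.98,0],0,0.3]
    - [[0,0.98,0],0,0.3]
    - [[0,0.98,0],0,0.3]
    - [[0,0,0],0,0.3]

```text
clock: 19.55
ee_pos: [0.4944, 0.2932, 0.1747]
tool_rot: [0.528, -0.486, 0.472, -0.512]
force: [0.7, -0.7, 0.2]
finger_gap: 0.0597
```

```bash
python3 - <<'E'
from h import *
st(); blue(fn="pics/w15.png")
E
```

```text
t 19.55 pos [0.4944 0.2932 0.1747] jaw 4.7 tilt [-0.031 -0.003 -1.   ] F [ 0.7 -0.7  0.2] gap 0.0597 j [-0.19  0.56 -0.56  1.74  0.33  0.97 -0.8 ]
wrist [ 335  141   46   48 1726] [357.4 164.3] atz.054 [0.5168 0.315  0.054 ]
```

View pics/w15.png

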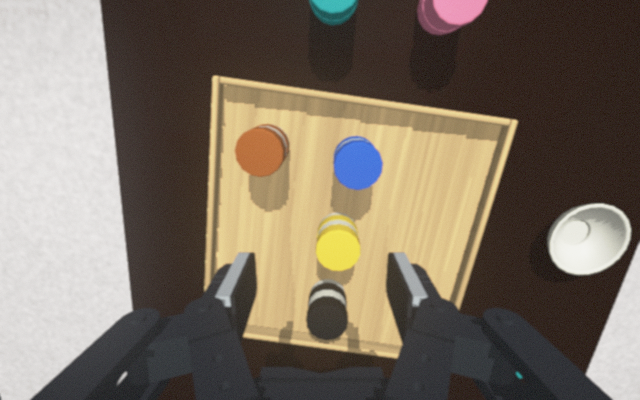

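Jar B (blue cap and band) is at (358,164), giving (0.517, 0.315). The tan jar at (262,150) and the yellow at (338,245) leave room.

Call:
send_rows:
  targets:
    - [[0.57,0.5,0],0,0.37]
    - [[0,0,-0.8],0,0.37]
    - [[0,0,-0.8],0,0.37]
    - [[0,0,-0.7],0,0.37]
    - [[0,0,0],0,0.37]

```text
clock: 20.23
ee_pos: [0.5189, 0.3011, 0.0757]
tool_rot: [0.53, -0.487, 0.476, -0.506]
force: [-0.3, -0.2, 0.7]
finger_gap: 0.054
```

```bash
python3 - <<'E'
from h import *
st(); blue(fn="pics/w16.png")
E
```

```text
t 20.225 pos [0.5189 0.3011 0.0757] jaw 4.1 tilt [-0.035 -0.014 -0.999] F [-0.3 -0.2  0.7] gap 0.054 j [-0.25  0.73 -0.49  1.72  0.42  0.84 -0.86]
wrist [307 166  38   8  76] [325.2 168.3] atz.054 [0.5171 0.3422 0.054 ]
wrist [ 288  176   71   73 4064] [323.5 211.9] atz.054 [0.5179 0.319  0.054 ]
```

View pics/w16.png

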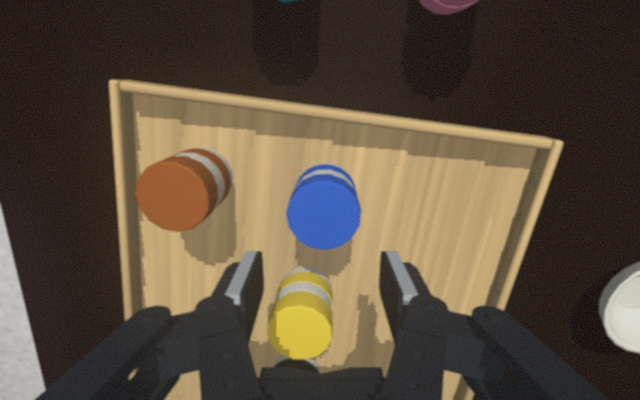

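Call:
send_rows:
  targets:
    - [[0,0.42,0],0,0.37]
    - [[0,0,-0.6],0,0.37]
    - [[0,0,-0.5],0,0.37]
    - [[0,0,0],0,0.37]

```text
clock: 20.78
ee_pos: [0.5226, 0.3236, 0.0368]
tool_rot: [0.526, -0.487, 0.477, -0.51]
force: [0.0, -0.1, 0.3]
finger_gap: 0.0538
```

```bash
python3 - <<'E'
from h import *
st(); blue(fn="pics/w17.png")
E
```

```text
t 20.775 pos [0.5226 0.3236 0.0368] jaw 4.1 tilt [-0.026 -0.007 -1.   ] F [ 0.  -0.1  0.3] gap 0.0538 j [-0.3   0.8  -0.46  1.7   0.45  0.78 -0.9 ]
wrist [284 224  61  22 324] [314.3 230. ] atz.054 [0.518  0.3475 0.054 ]
wrist [ 264  243   88   90 6087] [308.9 287.8] atz.054 [0.5175 0.3204 0.054 ]
```

View pics/w17.png

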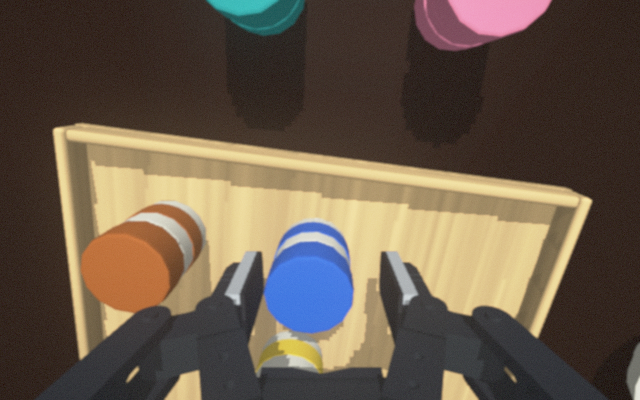

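Call:
send_rows:
  targets:
    - [[-0.12,-0.08,-0.22],0,0.4]
    - [[0,0,0],0,0.6]
    - [[0,0,0],0,1]
    - [[0,0,0],0,1]
    - [[0,0,0],0,1]

```text
clock: 21.45
ee_pos: [0.519, 0.3211, 0.0301]
tool_rot: [0.524, -0.487, 0.477, -0.511]
force: [-0.2, -0.6, -2.2]
finger_gap: 0.0389
```

```bash
python3 - <<'E'
from h import *
st()
E
```

```text
t 21.45 pos [0.519  0.3211 0.0301] jaw 4.1 tilt [-0.023 -0.005 -1.   ] F [-0.2 -0.6 -2.2] gap 0.0389 j [-0.3   0.8  -0.45  1.71  0.46  0.76 -0.91]
```

Call:
send_rows:
  targets:
    - [[0,0,0.6],0,1]
    - [[0,0,0.9],0,1]
    - [[0,0,0.9],0,1]
    - [[0,0,0.9],0,1]
    - [[0,0,0.4],0,1]

```text
clock: 22.08
ee_pos: [0.5175, 0.3198, 0.1807]
tool_rot: [0.525, -0.487, 0.477, -0.509]
force: [1.0, -0.5, -2.4]
finger_gap: 0.039
```

```bash
python3 - <<'E'
from h import *
st();show("wrist","pics/w18.png")
E
```

```text
t 22.075 pos [0.5175 0.3198 0.1807] jaw 4.1 tilt [-0.026 -0.007 -1.   ] F [ 1.  -0.5 -2.4] gap 0.039 j [-0.24  0.6  -0.55  1.65  0.34  1.02 -0.82]
```

View pics/w18.png

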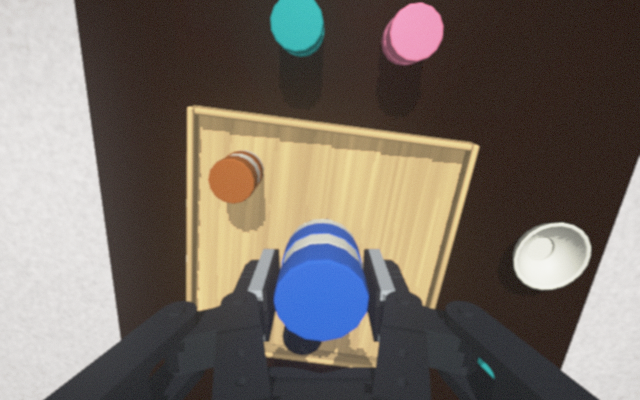

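Call:
send_rows:
  targets:
    - [[0,-0.95,0.1],0,1]
    - [[0,-0.98,0.1],0,1]
    - [[0,-0.98,0],0,1]
    - [[0,-0.98,0],0,1]
    - [[0,-0.98,0],0,1]
    - [[0,-0.98,0],0,1]
    - [[0,-0.98,0],0,1]
    - [[0,-0.98,0],0,1]

```text
clock: 23.12
ee_pos: [0.5117, 0.0001, 0.181]
tool_rot: [0.529, -0.488, 0.472, -0.508]
force: [-0.1, -0.1, -1.3]
finger_gap: 0.0391
```

Call:
send_rows:
  targets:
    - [[0,-0.98,0],0,1]
    - [[0,-0.98,0],0,1]
    - [[0,-0.98,0],0,1]
    - [[0,-0.9,0],0,1]
    - [[0,0,0],0,1]

```text
clock: 23.75
ee_pos: [0.5068, -0.1628, 0.1745]
tool_rot: [0.53, -0.492, 0.471, -0.505]
force: [0.2, 0.6, -1.0]
finger_gap: 0.0393
```

```bash
python3 - <<'E'
from h import *
st();print(loc(manip.state()["ee_pos"]));show("side","pics/s19.png",(230,100,430,350),2.4); show("top","pics/t19.png",(190,140,490,310),2.6)
E
```

```text
t 23.75 pos [ 0.5068 -0.1628  0.1745] jaw 4.1 tilt [-0.046 -0.006 -0.999] F [ 0.2  0.6 -1. ] gap 0.0393 j [ 0.58  0.48 -0.47  1.84  0.28  0.93  0.05]
[-0.0009  0.0594]
```

View pics/s19.png

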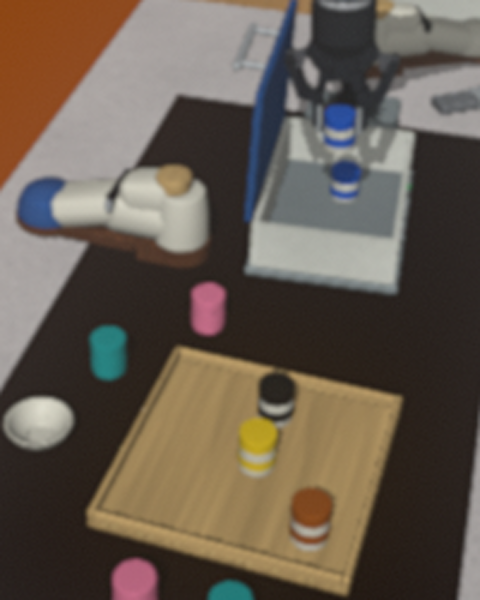

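Call:
send_rows:
  targets:
    - [[-0.1,-0.3,-0.5],0,1]
    - [[0,0,-0.8],0,1]
    - [[0,0,-0.8],0,1]
    - [[0,0,-0.7],0,1]
    - [[0,0,-0.3],0,1]
    - [[0,0,0],0,1]

```text
clock: 24.6
ee_pos: [0.5045, -0.1608, 0.0467]
tool_rot: [0.532, -0.489, 0.465, -0.511]
force: [-0.1, -0.6, -0.5]
finger_gap: 0.0389
```

```bash
python3 - <<'E'
from h import *
st();print(loc(manip.state()["ee_pos"])); show("wrist","pics/w20.png")
E
```

```text
t 24.6 pos [ 0.5045 -0.1608  0.0467] jaw 5.1 tilt [-0.044  0.001 -0.999] F [-0.1 -0.6 -0.5] gap 0.0389 j [ 0.52  0.67 -0.39  1.91  0.4   0.68 -0.03]
[-0.003   0.0615]
```

View pics/w20.png

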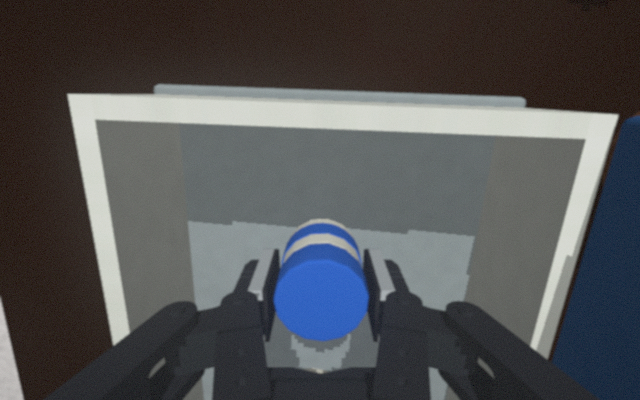

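Call:
send_rows:
  targets:
    - [[0,0,-0.2],0,1]
    - [[0,0,-0.13],0,1]
    - [[0,0,-0.08],0,1]
    - [[0,0,0],0,1]

```text
clock: 25.15
ee_pos: [0.5068, -0.1613, 0.032]
tool_rot: [0.531, -0.487, 0.467, -0.512]
force: [-0.3, -0.0, -1.5]
finger_gap: 0.0392
```

```bash
python3 - <<'E'
from h import *
st();print(loc(manip.state()["ee_pos"]))
E
```

```text
t 25.15 pos [ 0.5068 -0.1613  0.032 ] jaw 5.1 tilt [-0.039 -0.001 -0.999] F [-0.3 -0.  -1.5] gap 0.0392 j [ 0.51  0.69 -0.38  1.91  0.41  0.65 -0.05]
[-0.0008  0.0609]
```

Call:
send_rows:
  targets:
    - [[0,0,-0.03],0,1]
    - [[0,0,0],0,0.8]
    - [[0,0,0],0,0.4]
    - [[0,0,0],0,0.38]
    - [[0,0,0.8],0,0.38]
    - [[0,0,0.9],0,0.38]
    - [[0,0,0.9],0,0.38]
    - [[0,0,0.9],0,0.38]

```text
clock: 26.15
ee_pos: [0.505, -0.1609, 0.173]
tool_rot: [0.532, -0.489, 0.466, -0.511]
force: [0.4, 0.4, -0.7]
finger_gap: 0.0528
```

```bash
python3 - <<'E'
from h import *
st();print(loc(manip.state()["ee_pos"])); blue(fn="pics/w21.png"); show("side","pics/s21.png",(230,100,430,350),2.4); show("top","pics/t21.png",(190,140,490,310),2.6)
E
```

```text
t 26.15 pos [ 0.505  -0.1609  0.173 ] jaw 5.1 tilt [-0.043  0.001 -0.999] F [ 0.4  0.4 -0.7] gap 0.0528 j [ 0.59  0.48 -0.48  1.85  0.28  0.92  0.07]
[-0.0026  0.0613]
wrist [ 307  174   46   47 1714] [329.5 197. ] atz.054 [ 0.5095 -0.1665  0.054 ]
wrist [305 275  33  12 114] [321.  278.5] atz.054 [ 0.5095 -0.2433  0.054 ]
wrist [ 299  288   40   43 1404] [318.8 309.2] atz.054 [ 0.5103 -0.2756  0.054 ]
```

View pics/w21.png

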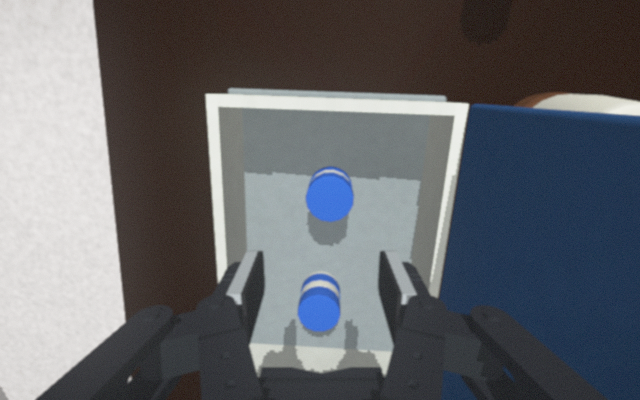

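View pics/s21.png

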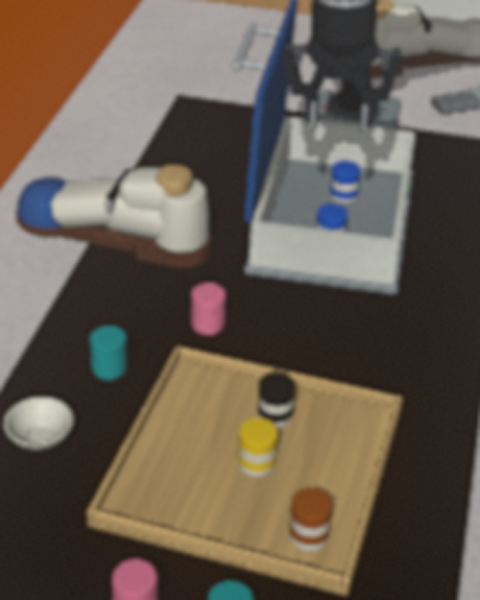

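Both blue jars stand in the box, at (330,195) and (319,310) in the wrist view. Measured positions are about (0.510, -0.166) and (0.510, -0.276), well inside. The tray holds only black, yellow and tan. Now back over the lid handle.

Call:
send_rows:
  targets:
    - [[0,0,0.9],0,0.5]
    - [[0,0,0.95],0,0.7]
    - [[0,0,0.95],0,0.7]
    - [[0,0,0.95],0,0.7]
    - [[0.3,-0.1,0.6],0,0.7]
    - [[0.8,-0.3,0],0,0.7]
    - [[0.8,-0.3,0],0,0.7]
    - [[0.8,-0.3,0],0,0.7]

```text
clock: 27.3
ee_pos: [0.6109, -0.2022, 0.3436]
tool_rot: [0.534, -0.492, 0.463, -0.509]
force: [-0.3, -1.0, 0.2]
finger_gap: 0.0258
```

Call:
send_rows:
  targets:
    - [[0.7,-0.3,0],-0.3,0.7]
    - [[0,0,0],0,0.7]

```text
clock: 27.55
ee_pos: [0.6402, -0.2151, 0.3387]
tool_rot: [0.527, -0.502, 0.469, -0.5]
force: [-0.4, -0.3, 0.1]
finger_gap: 0.0256
```

```bash
cat >> h.py <<'E'
def handle(th):
    c,s=np.cos(.056),np.sin(.056)
    x=.09-.168*np.cos(th)+.045*np.sin(th); z=.075+.168*np.sin(th)+.045*np.cos(th)
    return lambda y: np.array([.511+c*x-s*y,-.222+s*x+c*y,z])
E
python3 - <<'E'
from h import *
st();print(loc(manip.state()["ee_pos"])); show("wrist","pics/w22.png")
w=optics.camera_info("wrist")
for th in (1.45,1.5,1.55): 
    h=handle(th); print(th,h(0),proj(w,[h(.055),h(0),h(-.055)]).round(0).tolist())
E
```

```text
t 27.55 pos [ 0.6402 -0.2151  0.3387] jaw 3.2 tilt [-0.06   0.004 -0.998] F [-0.4 -0.3  0.1] gap 0.0256 j [ 0.53  0.58 -0.47  1.25  0.26  1.43  0.13]
[ 0.1294 -0.0003]
1.45 [ 0.62524824 -0.2155954   0.24719841] [[310.0, 128.0], [311.0, 204.0], [311.0, 270.0]]
1.5 [ 0.63381061 -0.21511541  0.24576233] [[323.0, 127.0], [323.0, 203.0], [322.0, 270.0]]
1.55 [ 0.64229061 -0.21464003  0.24389944] [[335.0, 127.0], [334.0, 203.0], [333.0, 269.0]]
```

View pics/w22.png

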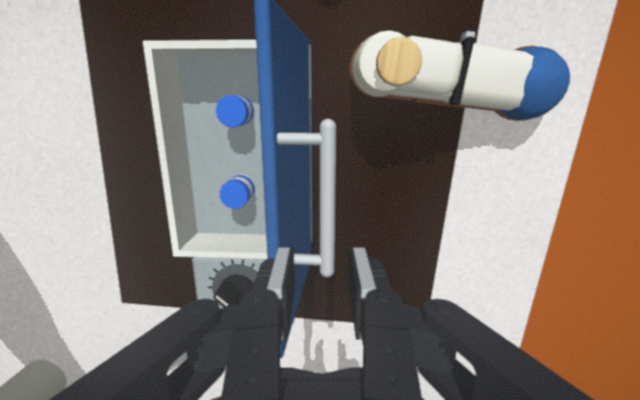

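The handle is at u ≈ 328 in the wrist view, between the fingers (285–360), with x ≈ 0.638. Descending partway and checking.

Call:
send_rows:
  targets:
    - [[-0.08,0,-0.7],0,0.7]
    - [[0,0,-0.7],0,0.7]
    - [[0,0,0],0,0.7]

```text
clock: 27.98
ee_pos: [0.6334, -0.213, 0.2805]
tool_rot: [0.528, -0.502, 0.467, -0.5]
force: [-1.2, -0.5, 0.1]
finger_gap: 0.0256
```

```bash
python3 - <<'E'
from h import *
st();print(loc(manip.state()["ee_pos"])); show("wrist","pics/w23.png")
w=optics.camera_info("wrist")
for th in (1.45,1.5,1.55): 
    h=handle(th); print(th,h(0),proj(w,[h(.055),h(0),h(-.055)]).round(0).tolist())
E
```

```text
t 27.975 pos [ 0.6334 -0.213   0.2805] jaw 3.4 tilt [-0.064  0.005 -0.998] F [-1.2 -0.5  0.1] gap 0.0256 j [ 0.54  0.61 -0.47  1.35  0.27  1.31  0.12]
[0.1227 0.0022]
1.45 [ 0.62524824 -0.2155954   0.24719841] [[310.0, 141.0], [311.0, 237.0], [311.0, 318.0]]
1.5 [ 0.63381061 -0.21511541  0.24576233] [[327.0, 140.0], [326.0, 236.0], [325.0, 317.0]]
1.55 [ 0.64229061 -0.21464003  0.24389944] [[343.0, 140.0], [340.0, 235.0], [339.0, 316.0]]
```

View pics/w23.png

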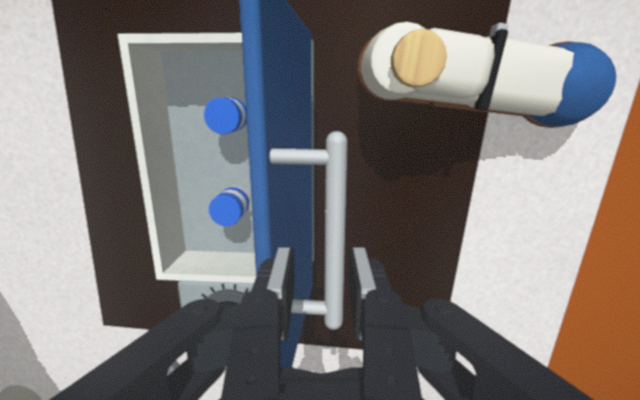

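Call:
send_rows:
  targets:
    - [[0.15,0,0],0,0.7]
    - [[0.02,0,-0.4],0,0.7]
    - [[0,0,0],0,0.7]

```text
clock: 28.4
ee_pos: [0.6425, -0.2131, 0.2682]
tool_rot: [0.527, -0.5, 0.469, -0.501]
force: [-0.0, 0.2, -0.1]
finger_gap: 0.0256
```

```bash
python3 - <<'E'
from h import *
st();print(loc(manip.state()["ee_pos"])); show("wrist","pics/w24.png")
E
```

```text
t 28.4 pos [ 0.6425 -0.2131  0.2682] jaw 3.4 tilt [-0.057  0.003 -0.998] F [-0.   0.2 -0.1] gap 0.0256 j [ 0.53  0.63 -0.46  1.34  0.28  1.29  0.11]
[0.1318 0.0016]
```

View pics/w24.png

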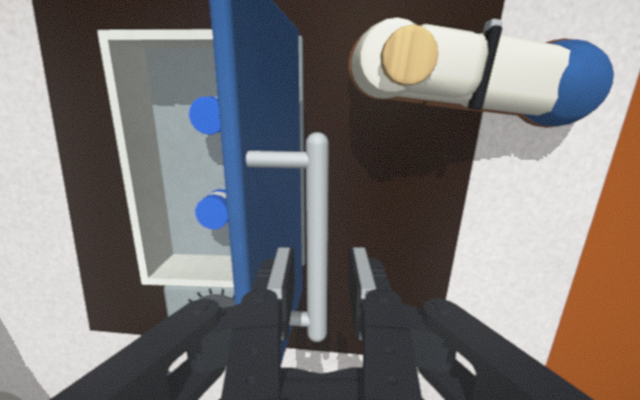

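Bar at u ≈ 317, finger mid ≈ 321. Going down and closing.

Call:
send_rows:
  targets:
    - [[-0.02,0,-0.5],0,0.7]
    - [[0,0,-0.5],0,0.7]
    - [[0,0,0],0,0.7]

```text
clock: 28.82
ee_pos: [0.6418, -0.2131, 0.2264]
tool_rot: [0.527, -0.5, 0.47, -0.501]
force: [-0.3, 0.5, 0.6]
finger_gap: 0.0253
```

```bash
python3 - <<'E'
from h import *
st();print(loc(manip.state()["ee_pos"])); show("wrist","pics/w25.png"); show("side","pics/s25.png",(290,80,430,220),4)
E
```

```text
t 28.825 pos [ 0.6418 -0.2131  0.2264] jaw 3.4 tilt [-0.056  0.003 -0.998] F [-0.3  0.5  0.6] gap 0.0253 j [ 0.53  0.66 -0.46  1.39  0.3   1.21  0.1 ]
[0.1311 0.0016]
```

View pics/w25.png

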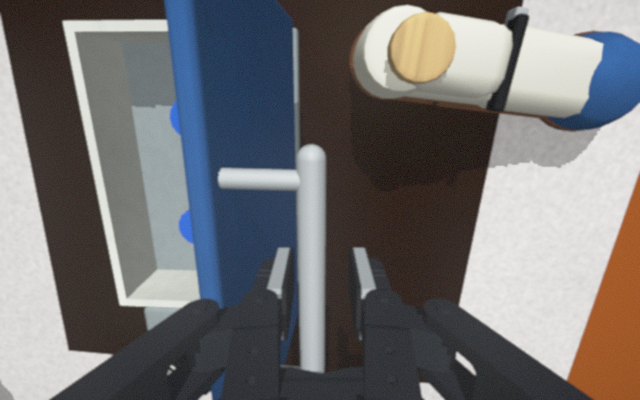

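View pics/s25.png

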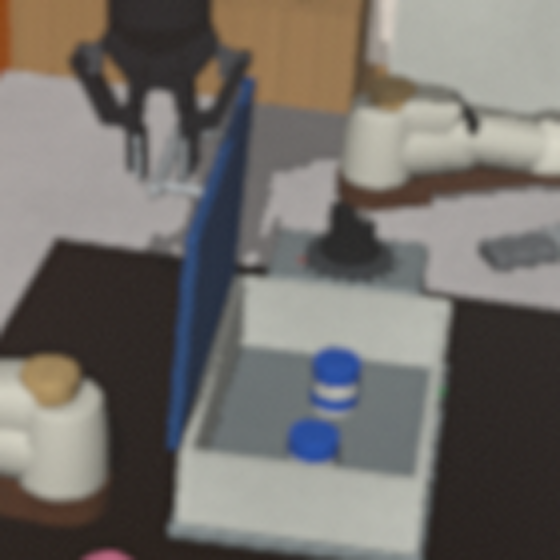

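Call:
send_rows:
  targets:
    - [[0,0,0],0,1]
    - [[0,0,0],0,1]
    - [[0,0,0],0,1]
    - [[-0.25,-0.01,0.04],0,1]
    - [[-0.33,-0.02,0.03],0,1]
    - [[-0.33,-0.02,0],0,1]
    - [[-0.33,-0.02,-0.02],0,1]
    - [[-0.33,-0.02,-0.05],0,1]
  force: 30

```text
clock: 29.92
ee_pos: [0.5807, -0.2168, 0.234]
tool_rot: [0.524, -0.495, 0.475, -0.505]
force: [3.9, 0.4, 3.4]
finger_gap: 0.01
```

```bash
cat >> h.py <<'E'
def arc():
    s=manip.state(); M=R.from_quat(s["tool_rot"]).as_matrix(); g=s["ee_pos"]-.019*M[:,1]
    l=loc(g); a=np.arctan2(g[2]-.075,-(l[0]-.09))-np.arctan2(.045,.168)
    print("grasp loc",l,"z",g[2].round(4),"theta",a.round(3),"rad",np.hypot(l[0]-.09,g[2]-.075).round(4))
E
python3 - <<'E'
from h import *
st(); arc()
E
```

```text
t 29.925 pos [ 0.5807 -0.2168  0.234 ] jaw 3.4 tilt [-0.04   0.    -0.999] F [3.9 0.4 3.4] gap 0.01 j [ 0.61  0.55 -0.48  1.56  0.28  1.13  0.12]
grasp loc [0.0706 0.0012] z 0.253 theta 1.201 rad 0.1791
```

Call:
send_rows:
  targets:
    - [[-0.33,-0.02,-0.06],0,1]
    - [[-0.33,-0.02,-0.08],0,1]
    - [[-0.31,-0.02,-0.1],0,1]
    - [[-0.3,-0.02,-0.13],0,1]
    - [[-0.3,-0.02,-0.15],0,1]
    - [[-0.28,-0.015,-0.18],0,1]
    - [[-0.27,-0.015,-0.2],0,1]

```text
clock: 30.8
ee_pos: [0.4892, -0.2219, 0.1973]
tool_rot: [0.524, -0.495, 0.475, -0.505]
force: [4.2, -1.6, 0.8]
finger_gap: 0.0097
```

```bash
python3 - <<'E'
from h import *
st(); arc()
E
```

```text
t 30.8 pos [ 0.4892 -0.2219  0.1973] jaw 3.3 tilt [-0.039 -0.    -0.999] F [ 4.2 -1.6  0.8] gap 0.0097 j [ 0.71  0.45 -0.48  1.82  0.26  0.97  0.17]
grasp loc [-0.021   0.0013] z 0.2163 theta 0.643 rad 0.1797
```

Call:
send_rows:
  targets:
    - [[-0.25,-0.015,-0.23],0,1]
    - [[-0.24,-0.015,-0.25],0,1]
    - [[-0.21,-0.01,-0.27],0,1]
    - [[-0.19,-0.01,-0.28],0,1]
    - [[-0.16,-0.01,-0.28],0,1]

```text
clock: 31.42
ee_pos: [0.4447, -0.2244, 0.1413]
tool_rot: [0.523, -0.495, 0.475, -0.505]
force: [4.8, 0.7, 0.8]
finger_gap: 0.0097
```

```bash
python3 - <<'E'
from h import *
st(); arc()
E
```

```text
t 31.425 pos [ 0.4447 -0.2244  0.1413] jaw 3.3 tilt [-0.038 -0.    -0.999] F [4.8 0.7 0.8] gap 0.0097 j [ 0.74  0.47 -0.46  1.96  0.3   0.82  0.16]
grasp loc [-0.0657  0.0013] z 0.1603 theta 0.239 rad 0.1775
```

Call:
send_rows:
  targets:
    - [[-0.08,-0.005,-0.18],0,1]
    - [[-0.07,0,-0.18],0,1]
    - [[-0.06,0,-0.18],0,1]
    - [[-0.05,0,-0.18],0,1]
    - [[-0.04,0,-0.15],0,1]

```text
clock: 32.05
ee_pos: [0.4329, -0.2257, 0.1068]
tool_rot: [0.524, -0.494, 0.476, -0.504]
force: [-5.5, 3.0, 43.7]
finger_gap: 0.0094
```

```bash
python3 - <<'E'
from h import *
st(); arc(); show("side","pics/s26.png",(330,100,430,210),5)
E
```

```text
t 32.05 pos [ 0.4329 -0.2257  0.1068] jaw 3.3 tilt [-0.037 -0.003 -0.999] F [-5.5  3.  43.7] gap 0.0094 j [ 0.73  0.51 -0.44  2.01  0.34  0.73  0.13]
grasp loc [-0.0775  0.0007] z 0.1258 theta 0.033 rad 0.175
```

View pics/s26.png

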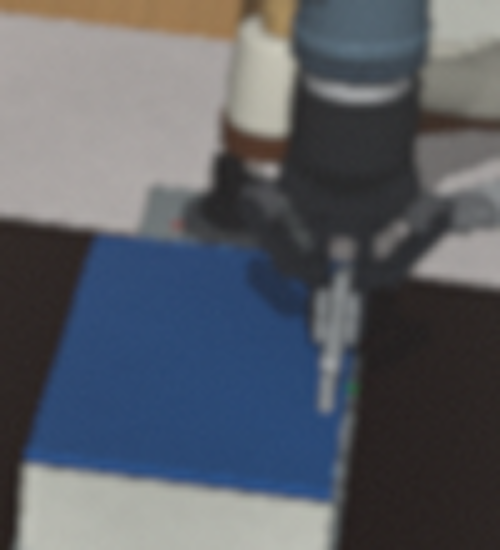

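The 44 N upward reaction shows the lid is seated on the rim. I release and lift.

Call:
send_rows:
  targets:
    - [[0,0,0.02],0,1]
    - [[0,0,0],0,0.6]
    - [[0,0,0],0,0.5]
    - [[0,0,0.3],0,0.5]
    - [[0,0,0.6],0,0.5]
    - [[0,0,0.9],0,0.3]
    - [[0,0,0.9],0,0.2]
    - [[0,0,0.9],0,0]

```text
clock: 33.1
ee_pos: [0.4262, -0.2243, 0.2534]
tool_rot: [0.526, -0.498, 0.472, -0.502]
force: [0.7, -0.6, -0.8]
finger_gap: 0.084
```

```bash
python3 - <<'E'
from h import *
st(); show("side","pics/s27.png",(330,100,430,210),5); show("wrist","pics/w27.png")
E
```

```text
t 33.1 pos [ 0.4262 -0.2243  0.2534] jaw 3.4 tilt [-0.05   0.001 -0.999] F [ 0.7 -0.6 -0.8] gap 0.084 j [ 0.81  0.29 -0.52  1.89  0.18  1.05  0.27]
```

View pics/s27.png

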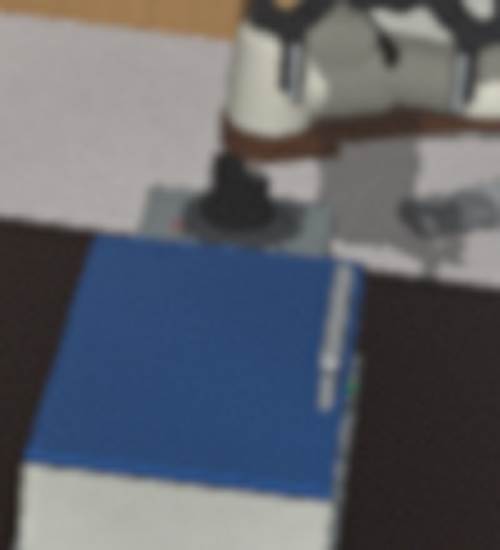

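View pics/w27.png

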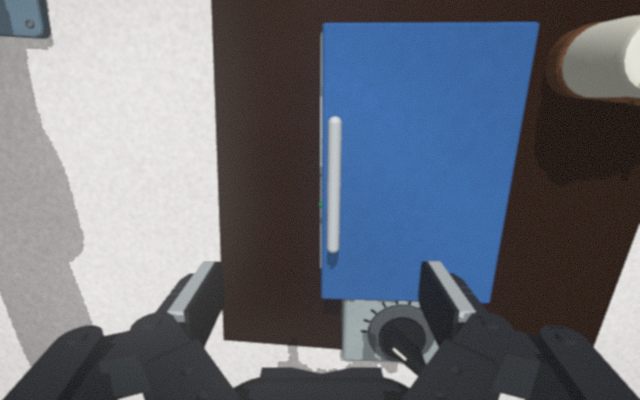

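The lid is back at its initial pixels in the side view, so it is shut. Now over the dial, turning the jaws towards perpendicular to the bar.

Call:
send_rows:
  targets:
    - [[0.47,-0.9,0],1,0.2]
    - [[0.47,-0.9,0],1,0.2]
    - [[0.47,-0.9,0],1,0.2]
    - [[0.47,-0.9,0],1,0.2]
    - [[0.45,-0.7,0],1,0.2]
    - [[0,0,0],0,0.2]

```text
clock: 33.95
ee_pos: [0.5211, -0.4014, 0.2544]
tool_rot: [0.639, -0.339, 0.321, -0.611]
force: [0.5, 0.4, -0.3]
finger_gap: 0.0686
```

```bash
python3 - <<'E'
from h import *
st(); print(loc(manip.state()["ee_pos"])); show("wrist","pics/w28.png")
# lid check vs initial side picture
a=cv2.imread("pics/side0.png"); b=optics.capture("side")[:,:,::-1]
A=cv2.cvtColor(a,6)[165:210,335:405].astype(np.float32);Bm=cv2.cvtColor(np.ascontiguousarray(b),6)[165:210,335:405].astype(np.float32)
print("shift",cv2.phaseCorrelate(A,Bm,cv2.createHanningWindow((70,45),cv2.CV_32F)), np.abs(A-Bm).mean())
E
```

```text
t 33.95 pos [ 0.5211 -0.4014  0.2544] jaw 34.4 tilt [-0.041 -0.023 -0.999] F [ 0.5  0.4 -0.3] gap 0.0686 j [ 0.91  0.6  -0.53  1.45  0.35  1.21  0.92]
[ 1.000e-04 -1.797e-01]
shift ((0.04556598067429718, 0.30737084301079065), 0.9700808972488215) 0.9203175
```

View pics/w28.png

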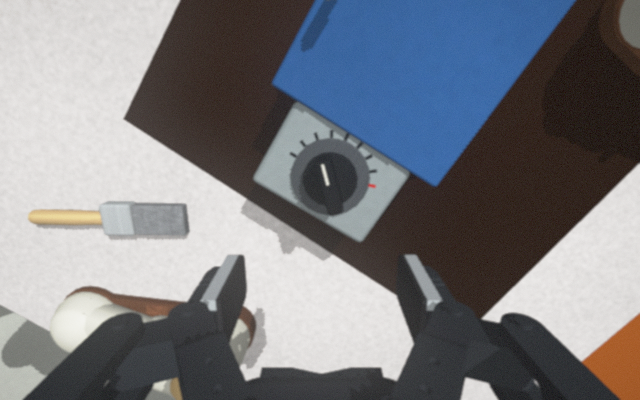

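```bash
python3 - <<'E'
from h import *
w=optics.camera_info("wrist")
im=cv2.imread("pics/w28.png")
cv2.imwrite("pics/d28.png",cv2.resize(im[95:250,240:420],None,fx=4,fy=4,interpolation=cv2.INTER_CUBIC))
g=im[150:200,305:350]; m=(g.min(axis=2)>150); ys,xs=np.nonzero(m); print(len(xs))
pts=np.array([atz(w,(x+305,y+150),.122)[:2] for x,y in zip(xs,ys)])
mu=pts.mean(0); u,s,v=np.linalg.svd(pts-mu); d=v[0]; print("line centre",mu,"dir",np.degrees(np.arctan2(d[1],d[0])), "extent",np.ptp((pts-mu)@d))
for z in (.078,.092,.115,.122):
    c,sn=np.cos(.056),np.sin(.056); X=[.511+sn*.18,-.222-c*.18,z]; print(z,X,proj(w,X))
E
```

```text
64
line centre [ 0.50987529 -0.39106279] dir -40.345087438929596 extent 0.01725072313180393
0.078 [np.float64(0.521074732346036), np.float64(-0.4017178337510102), 0.078] [[329.58296354 179.34395172]]
0.092 [np.float64(0.521074732346036), np.float64(-0.4017178337510102), 0.092] [[329.23106461 182.94581231]]
0.115 [np.float64(0.521074732346036), np.float64(-0.4017178337510102), 0.115] [[328.58354012 189.57354768]]
0.122 [np.float64(0.521074732346036), np.float64(-0.4017178337510102), 0.122] [[328.36683856 191.79159593]]
```

View pics/d28.png

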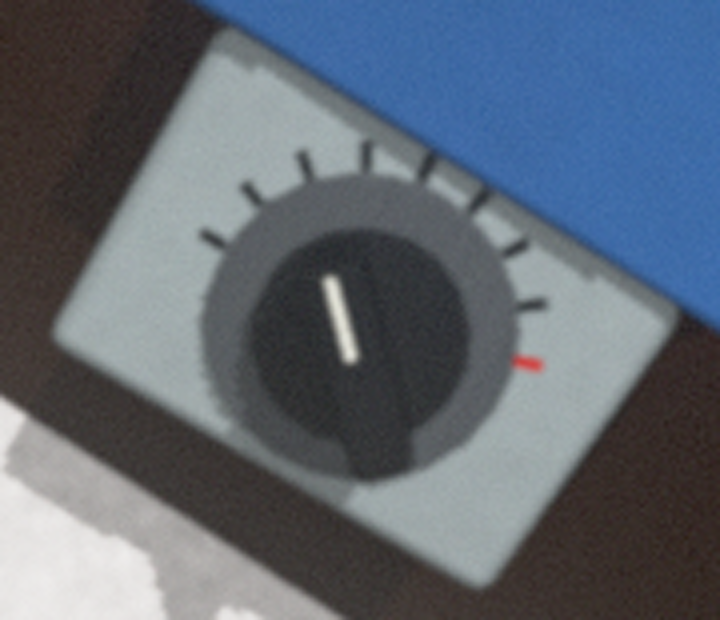

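Dial axis measures (0.521, -0.402). The bar lies at -40.3°, so the dial reads about 0.76 rad, and the jaws must go to 49.7°.

Call:
send_rows:
  targets:
    - [[0,0,-0.8],0.85,0.45]
    - [[0,0,-0.8],0.85,0.45]
    - [[0,0,-0.8],0.85,0.45]
    - [[0,0,0],0,0.45]

```text
clock: 34.55
ee_pos: [0.5195, -0.3937, 0.1581]
tool_rot: [0.68, -0.248, 0.233, -0.65]
force: [-0.0, 0.2, -0.1]
finger_gap: 0.0468
```

```bash
python3 - <<'E'
from h import *
st(); print(loc(manip.state()["ee_pos"])); show("wrist","pics/w29.png")
E
```

```text
t 34.55 pos [ 0.5195 -0.3937  0.1581] jaw 50.2 tilt [-0.034 -0.032 -0.999] F [-0.   0.2 -0.1] gap 0.0468 j [ 0.92  0.69 -0.55  1.56  0.45  1.04  1.11]
[-0.0011 -0.1719]
```

View pics/w29.png

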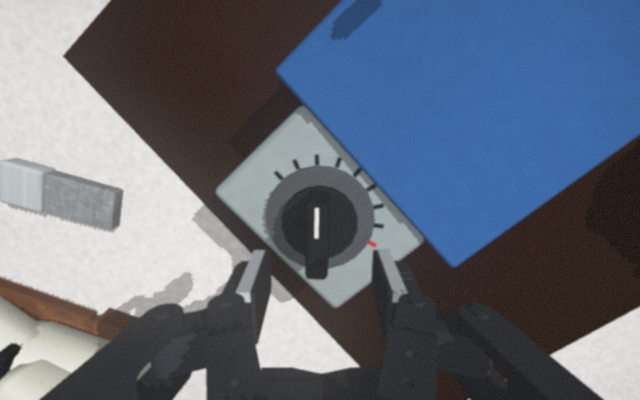

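Call:
send_rows:
  targets:
    - [[0.04,-0.2,-0.2],0,0.45]
    - [[0,0,-0.5],0,0.45]
    - [[0,0,-0.5],0,0.45]
    - [[0,0,0],0,0.45]

```text
clock: 35.1
ee_pos: [0.5239, -0.4034, 0.1122]
tool_rot: [0.68, -0.247, 0.237, -0.649]
force: [-0.1, 1.3, 0.1]
finger_gap: 0.0468
```

```bash
python3 - <<'E'
from h import *
st(); print(loc(manip.state()["ee_pos"])); show("wrist","pics/w30.png")
E
```

```text
t 35.1 pos [ 0.5239 -0.4034  0.1122] jaw 50.0 tilt [-0.028 -0.036 -0.999] F [-0.1  1.3  0.1] gap 0.0468 j [ 0.91  0.75 -0.53  1.56  0.49  0.96  1.08]
[ 0.0027 -0.1819]
```

View pics/w30.png

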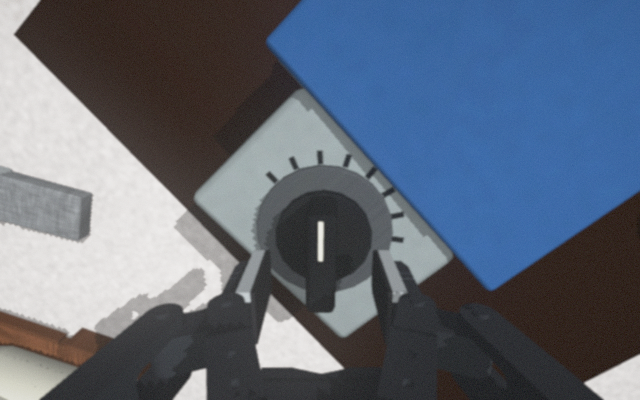

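Call:
send_rows:
  targets:
    - [[-0.06,0.04,-0.28],0,0.5]
    - [[0,0,0],0,0.8]
    - [[0,0,0],0,1]
    - [[0,0,0],0,1]
    - [[0,0,0],0,1]
  force: 25

```text
clock: 35.78
ee_pos: [0.5225, -0.4027, 0.1027]
tool_rot: [0.68, -0.246, 0.239, -0.648]
force: [-0.4, -0.2, -1.0]
finger_gap: 0.0136
```

```bash
python3 - <<'E'
from h import *
st(); print(loc(manip.state()["ee_pos"]))
E
```

```text
t 35.775 pos [ 0.5225 -0.4027  0.1027] jaw 49.9 tilt [-0.025 -0.038 -0.999] F [-0.4 -0.2 -1. ] gap 0.0136 j [ 0.91  0.76 -0.52  1.58  0.5   0.94  1.08]
[ 0.0014 -0.1811]
```

Bar gripped (13.6 mm). Turning clockwise; the stop should come near jaw -67°.

Call:
send_rows:
  targets:
    - [[0,0,0],-0.5,1]
    - [[0,0,0],-0.9,1]
    - [[0,0,0],-0.9,1]
    - [[0,0,0],-0.9,1]
    - [[0,0,0],-0.9,1]
    - [[0,0,0],-0.9,1]

```text
clock: 36.52
ee_pos: [0.5216, -0.4032, 0.1026]
tool_rot: [0.59, -0.419, 0.403, -0.561]
force: [-1.7, -1.6, -0.4]
finger_gap: 0.0137
```

```bash
python3 - <<'E'
from h import *
st(); print(loc(manip.state()["ee_pos"]),manip.state()["moment"].round(2))
E
```

```text
t 36.525 pos [ 0.5216 -0.4032  0.1026] jaw 18.9 tilt [-0.042 -0.02  -0.999] F [-1.7 -1.6 -0.4] gap 0.0137 j [ 0.84  0.75 -0.4   1.56  0.38  0.94  0.62]
[ 0.0004 -0.1815] [ 0.03 -0.06 -0.03]
```

Call:
send_rows:
  targets:
    - [[0,0.01,0],-1,1]
    - [[0,0,0],-1,1]
    - [[0,0,0],-1,1]
    - [[0,0,0],-1,1]
    - [[0,0,0],-1,1]
    - [[0,0,0],-1,1]
    - [[0,0,0],-1,1]
    - [[0,0,0],-1,1]

```text
clock: 37.52
ee_pos: [0.5199, -0.4028, 0.1026]
tool_rot: [-0.361, 0.628, -0.6, 0.34]
force: [-1.6, 0.7, -0.3]
finger_gap: 0.0137
```

```bash
python3 - <<'E'
from h import *
st(); print(loc(manip.state()["ee_pos"]),manip.state()["moment"].round(2)); show("wrist","pics/w31.png")
E
```

```text
t 37.525 pos [ 0.5199 -0.4028  0.1026] jaw -30.6 tilt [-0.045  0.02  -0.999] F [-1.6  0.7 -0.3] gap 0.0137 j [ 0.73  0.73 -0.22  1.55  0.19  0.93 -0.09]
[-0.0012 -0.181 ] [-0.15 -0.04  0.06]
```

View pics/w31.png

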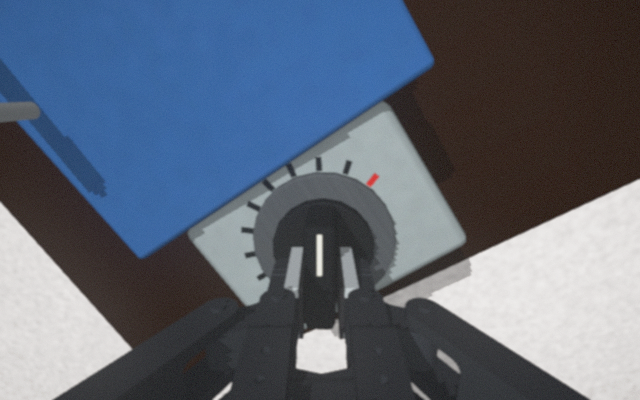

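Call:
send_rows:
  targets:
    - [[0.02,0,0],-1,1]
    - [[0,0,0],-1,1]
    - [[0,0,0],-1,1]
    - [[0,0,0],-1,1]
    - [[0,0,0],-1,1]
    - [[0,0,0],-0.8,1]

```text
clock: 38.33
ee_pos: [0.5193, -0.4017, 0.1027]
tool_rot: [-0.153, 0.709, -0.674, 0.14]
force: [-1.4, 0.1, -0.1]
finger_gap: 0.0137
```

```bash
python3 - <<'E'
from h import *
st(); print(loc(manip.state()["ee_pos"]),manip.state()["moment"].round(2)); show("wrist","pics/w32.png")
E
```

```text
t 38.325 pos [ 0.5193 -0.4017  0.1027] jaw -66.0 tilt [-0.028  0.044 -0.999] F [-1.4  0.1 -0.1] gap 0.0137 j [ 0.66  0.72 -0.08  1.55  0.04  0.92 -0.59]
[-0.0018 -0.1799] [-0.33  0.03  0.06]
```

View pics/w32.png

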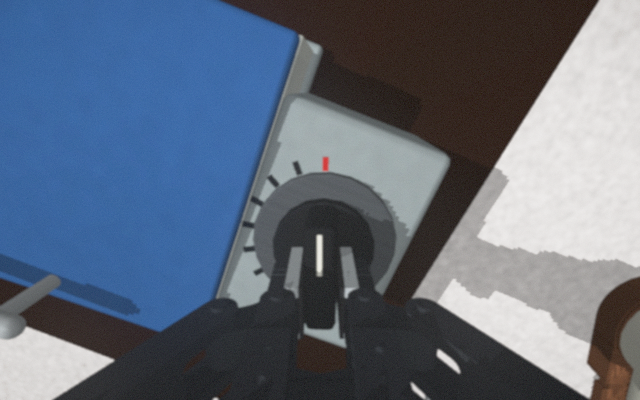

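The pointer is nearly at the red mark (325,163). A bit further to feel the stop.

Call:
send_rows:
  targets:
    - [[0,0,0],-0.4,1]
    - [[0,0,0],-0.4,1]

```text
clock: 38.62
ee_pos: [0.5195, -0.4015, 0.1028]
tool_rot: [-0.123, 0.714, -0.68, 0.112]
force: [-0.7, -0.1, 0.4]
finger_gap: 0.014
```

```bash
python3 - <<'E'
from h import *
st(); print(loc(manip.state()["ee_pos"]),manip.state()["moment"].round(2))
E
```

```text
t 38.625 pos [ 0.5195 -0.4015  0.1028] jaw -70.9 tilt [-0.024  0.046 -0.999] F [-0.7 -0.1  0.4] gap 0.014 j [ 0.64  0.72 -0.06  1.56  0.02  0.91 -0.66]
[-0.0015 -0.1797] [-0.3  -0.11  1.01]
```

The moment rose to 1.0 N m, so the dial is at its stop. Now back 80°.

Call:
send_rows:
  targets:
    - [[0,0,0],0,1]
    - [[0,0,0],0.5,1]
    - [[0,0,0],1,1]
    - [[0,0,0],1,1]
    - [[0,0,0],1,1]
    - [[0,0,0],1,1]
    - [[0,0,0],1,1]
    - [[0,0,0],1,1]

```text
clock: 39.62
ee_pos: [0.52, -0.4026, 0.1027]
tool_rot: [-0.359, 0.629, -0.601, 0.338]
force: [-1.0, -0.2, -0.8]
finger_gap: 0.0133
```

```bash
python3 - <<'E'
from h import *
st(); print(loc(manip.state()["ee_pos"]),manip.state()["moment"].round(2))
E
```

```text
t 39.625 pos [ 0.52   -0.4026  0.1027] jaw -30.9 tilt [-0.045  0.02  -0.999] F [-1.  -0.2 -0.8] gap 0.0133 j [ 0.73  0.73 -0.22  1.55  0.19  0.93 -0.09]
[-0.0011 -0.1808] [-0.28 -0.27 -0.02]
```

Call:
send_rows:
  targets:
    - [[0,0,0],1,1]
    - [[0,0,0],1,1]
    - [[0,0,0],1,1]
    - [[0,0,0],1,1]
    - [[0,0,0],1,1]
    - [[0,0,0],1,1]
    - [[0,0,0],0.8,1]
    - [[0,0,0],0,1]

```text
clock: 40.62
ee_pos: [0.5213, -0.403, 0.1027]
tool_rot: [0.557, -0.46, 0.442, -0.532]
force: [-0.6, 0.2, 0.6]
finger_gap: 0.0138
```

```bash
python3 - <<'E'
from h import *
st(); print(loc(manip.state()["ee_pos"]),manip.state()["moment"].round(2)); show("wrist","pics/w33.png")
E
```

```text
t 40.625 pos [ 0.5213 -0.403   0.1027] jaw 10.7 tilt [-0.043 -0.011 -0.999] F [-0.6  0.2  0.6] gap 0.0138 j [ 0.82  0.75 -0.37  1.56  0.35  0.94  0.5 ]
[ 1.000e-04 -1.813e-01] [-0.01 -0.18 -0.01]
```

View pics/w33.png

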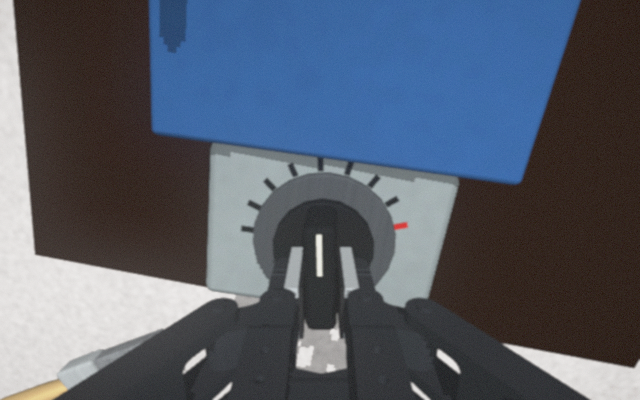

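The pointer lines up with the fourth mark back from red: red (400,225), then (391,201), (374,182), (349,168), (320,163). I trim 2°, release and lift.

Call:
send_rows:
  targets:
    - [[0,0,0],0.4,1]
    - [[0,0,0],0,0.7]
    - [[0,0,0],0,0.45]
    - [[0,0,0],0,0.45]
    - [[0,0,0.6],0,0.45]
    - [[0,0,0.9],0,0.45]
    - [[0,0,0.9],0,0.4]
    - [[0,0,0.9],0,0.3]

```text
clock: 41.68
ee_pos: [0.5191, -0.4014, 0.235]
tool_rot: [0.567, -0.451, 0.428, -0.54]
force: [-0.6, 0.0, 0.1]
finger_gap: 0.0595
```

```bash
python3 - <<'E'
from h import *
st()
w=optics.camera_info("wrist"); im=np.ascontiguousarray(optics.capture("wrist")[:,:,::-1]); cv2.imwrite("pics/w34.png",im)
c=proj(w,[.521,-.4017,.122])[0]; print(c)
x0,y0=int(c[0])-30,int(c[1])-32
g=im[y0:y0+64,x0:x0+60]; m=(g.min(axis=2)>150).astype(np.uint8); n,l,s,cc=cv2.connectedComponentsWithStats(m); print(s)
cv2.imwrite("pics/d34.png",cv2.resize(im[y0-50:y0+110,x0-60:x0+120],None,fx=4,fy=4,interpolation=cv2.INTER_CUBIC))
for i in range(1,n):
    ys,xs=np.nonzero(l==i)
    if len(xs)<20: continue
    p=np.array([atz(w,(x+x0,y+y0),.122)[:2] for x,y in zip(xs,ys)]); mu=p.mean(0); d=np.linalg.svd(p-mu)[2][0]
    a=np.degrees(np.arctan2(d[1],d[0])); print(i,mu,a,"dial",np.radians((3.2-a)%180))
E
```

```text
t 41.675 pos [ 0.5191 -0.4014  0.235 ] jaw 13.1 tilt [-0.049 -0.009 -0.999] F [-0.6  0.   0.1] gap 0.0595 j [ 0.85  0.6  -0.43  1.46  0.29  1.17  0.6 ]
[331.79131941 195.68021395]
[[   0    0   60   64 3611]
 [  28    6    4   22   86]
 [   0   51    8    6   22]
 [  42   51   18   13  121]]
1 [ 0.51689964 -0.38912603] -75.84545833273033 dial 1.3796035066541317
2 [ 0.50290212 -0.42476182] -13.119983772224293 dial 0.2848374506973582
3 [ 0.54388225 -0.41901576] -141.1856980833822 dial 2.520005824345485
```

View pics/w34.png

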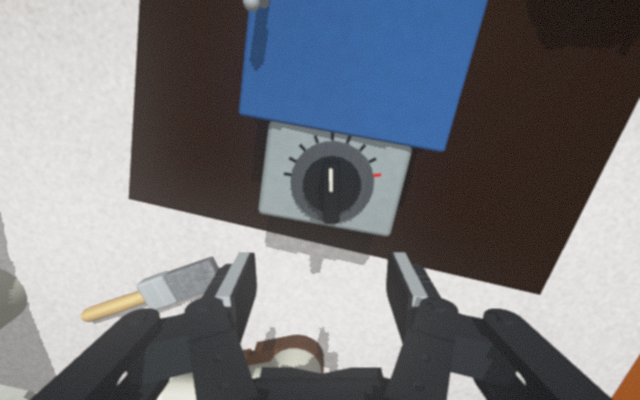

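Dial measures 1.380 (target 1.396). I lift clear and check everything.

Call:
send_rows:
  targets:
    - [[0,0,0.9],0,0.2]
    - [[0,-0.5,0.8],0,0]
    - [[0,-0.8,0.5],0,0]
    - [[0,-0.8,0],0,0]
    - [[0,0,0],0,0]

```text
clock: 42.35
ee_pos: [0.5221, -0.4885, 0.334]
tool_rot: [0.567, -0.447, 0.432, -0.541]
force: [0.6, 0.3, -1.1]
finger_gap: 0.0856
```

```bash
python3 - <<'E'
from h import *
st()
show("side","pics/s35.png",(230,100,430,350),2.4); show("top","pics/t35.png",(180,110,500,310),2.4)
a=cv2.imread("pics/side0.png"); b=np.ascontiguousarray(optics.capture("side")[:,:,::-1])
def pc(r):
    x0,y0,x1,y1=r
    A,Bm=[cv2.cvtColor(q,6)[y0:y1,x0:x1].astype(np.float32) for q in (a,b)]
    return np.round(cv2.phaseCorrelate(A,Bm,cv2.createHanningWindow((x1-x0,y1-y0),cv2.CV_32F))[0],2),np.abs(A-Bm).mean().round(2)
print("lid",pc((330,140,410,215)),"handle",pc((380,145,415,205)),"shoe",pc((232,160,325,215)),"dish",pc((225,258,268,294)))
E
```

```text
t 42.35 pos [ 0.5221 -0.4885  0.334 ] jaw 13.1 tilt [-0.039 -0.016 -0.999] F [ 0.6  0.3 -1.1] gap 0.0856 j [ 0.9   0.63 -0.41  1.17  0.27  1.41  0.74]
lid (array([-0.02,  0.3 ]), np.float32(0.42)) handle (array([-0.11, -0.26]), np.float32(1.29)) shoe (array([-0.  ,  0.02]), np.float32(1.07)) dish (array([0.44, 0.05]), np.float32(1.0))
```

View pics/s35.png

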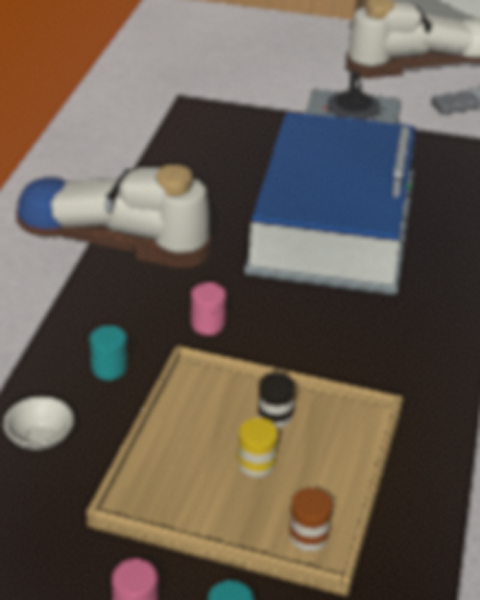

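View pics/t35.png

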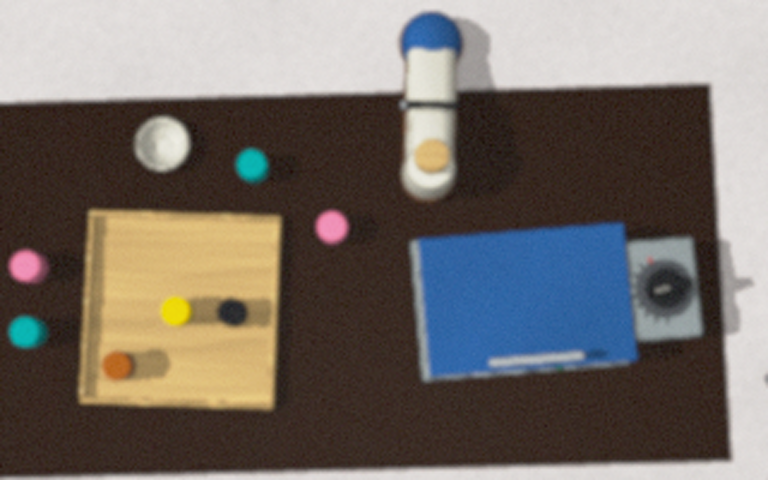

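The final pictures show the lid shut at its original pixels, with the black, yellow and tan jars standing in the tray. The shoe and dish are unmoved and the arm is clear.

```bash
python3 -c "
from bench import ticket
print(ticket.job_done())"
```

```text
the job is handed in; nothing more can be done
None
```

I finished the task and handed it in at about 42 s of the 210 s allowed; no verdict comes back, so the results below are from my own measurements.

**What I did:**
- I opened the lid to its stop and let go of it.
- Only two blue-capped jars were in the tray. I stood both in the warming box, at about (0.510, -0.276) and (0.510, -0.166), and left the plain pink and turquoise look-alikes alone.
- I held the handle all the way down while lowering the lid, until it rested on the rim.
- I turned the dial clockwise to its stop, where the torque rose to about 1 N m, then back four marks and released it.

**Last checks:**

| Item | Reading |
|---|---|
| Dial | 1.38 rad (target 1.396, allowed within 0.15) |
| Lid | within about 0.3 px of its original shut position in the side view |
| Black, yellow and tan jars | standing upright in the tray |
| Shoe and dish | shifts under 0.5 px in the side view |
| Arm | lifted clear of everything |

**What I could not confirm, or was off:**
- The blue jars were seen upright only before the lid closed; I could not check them inside the shut box.
- The tool's tilt drifted by up to about 3.5° during the work, because the moves cannot correct tilt. This had no visible effect.
- The fingers briefly pushed with about 60 N at the lid's open stop and 44 N as it shut. Both pushes were through the fingers on the handle, and both are below the 120 N wrist limit.

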